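# Make up two conveyor repair kits

## Robot

A 7-joint arm with a two-finger parallel gripper is mounted at the origin on the work surface. World frame = base frame: x ahead of the robot, y to its left, z up, the work surface at z = 0. Lengths are in m, angles in rad, forces in N, time in s.
With the tool pointing down it reaches from about 0.4 to 0.925 m from the base axis. Payload 4.1 kg.
Tool frame: the origin (TCP) lies midway between the tips of the shut fingers; the grasp point (between the pads) lies robot.hold_point_z behind it (robot.hold_point_z is the distance from the TCP to the grasp point, in m); z points along the fingers, y is the direction in which the jaws open and shut (so a half turn about z gives the same grasp; the last joint's range is limited). The gripper opens to 85 mm and grips with 20 to 120 N. Pads are 22 mm wide; open, the fingers measure 114 mm over their backs; the gripper's body (76 mm by 85 mm) begins 54 mm behind the grasp point. The pads swing forward as they close: fully open they stand 13 mm farther back than shut.
Start: joints at [-1.392, 0.398, 0.045, 1.537, -0.019, 1.207, -0.051], TCP at [0.178, 0.625, 0.231] pointing down, gripper open.
Joint ranges: [-2.82, 2.82], [-0.49, 2.23], [-1.37, 1.46], [0, 2.46], [-1.36, 4.5], [0.23, 2], [-2.94, 2.94]. Speed limits (rad/s): [2.57, 2.57, 3.14, 3.14, 3.14, 3.14, 3.14].

## Interface

Orientations are given as a rotation vector (axis times angle).
In Python, from cell import readout, capture, get_calibration, robot, cut_out gives the robot as it stands. The module is installed in compiled form; this text tells all that it offers.
- The arm moves only by the shell command python3 -m jog 'ROWS' [FORCE]. ROWS is JSON, a list of rows, each a list of 3 entries, a list of its own where there are three numbers: the turn, a rotation vector about the tool's x, y, z in degrees, then the shift along the tool's x, y, z in cm, then the opening, from 0 (shut) to 1 (fully open). In form: [[[rx, ry, rz], [x, y, z], grip], ...]. A call has 1 to 12 rows; each row shifts and turns the pose as measured when the row begins, along the tool's axes as they then stand; what a row does not reach is not made up. A row lasts 1/12 s, in which the tool goes at most 41.7 mm and 7.16 degrees, less where a joint would pass 70% of its speed; a pose out of reach is approached as far as the arm can. A call is refused whole if a number of a shift passes 4.17 or a number of a turn 7.16, either way. A call with a gripper value outside its range is refused whole. The fingers move at their own pace and stop on an object; FORCE is the grip in N (left out, the last holds). Time passes only in rows, so rows that do not move let the fingers close. It gives the time, the measured TCP pose, the force and the opening at its end, in the units of the state.
- readout.get_obs(): the state, without advancing time (a new reading comes with each control period).
- capture(name): name is "side" or "top" or "wrist"; returns the picture (400x640x3 uint8, red, green, blue); there is no depth.
- get_calibration(name): a dict with "mtx" (3x3 intrinsics, pixels), "extrinsics" (4x4, takes a point from world to camera coordinates); the wrist camera has in their place "hand_eye" (4x4, takes a point from camera to tool coordinates, whose origin is the TCP and whose axes are the flange's). Camera axes: x right, y up, looking along -z (the intrinsics and any distortion apply to the point x, -y, -z); pixel columns grow to the right and rows downward; lengths in m; the calibration is good to about 2 mm. A picture is of the moment at which its call begins: read the wrist's pose just before it. get_calibration takes no time and is no camera call.
- robot.hand_in(): hands the job in, once; it reports no verdict.
Trained networks look in the newest picture that a camera, given by its name, has taken for a name from the list of things; names that differ only in an ending like _2 or _b are one class to them, and where a whole thing is asked for, a point or a joint stands for the part that bears it (a point fixed in the world has none). Each returns a list of dicts, best first, with "p" (0 to 1); they miss things now and then, are a little off and sometimes report something else, mostly with a low value. They report only what shows in the picture. A call takes as long as a camera call. They do not tell look-alikes from the thing itself.
- cut_out(camera, thing): "region" (400x640 bool, what is visible of it) and "extent" ([left, top, width, height] in pixels, round what is visible of it).
The state is a dict: "time_s": time; "joints": joint angles; "qvel": joint speeds; "effort": joint torques, N m; "tcp_pos": TCP position; "ee_rot": TCP orientation; "contact_force": force on the tool from outside, world axes, zero at the start; "ft_torque": the same for the moment, N m; "opening": finger opening in m.
Only numpy, scipy, OpenCV 4.12 (cv2) and the standard library are available. Lean on these libraries where they do the work, as an engineer would, in place of code of your own. Each camera call takes 0.05 s, during which the arm holds its last target.

## Task

Make up the two repair kits in the green trays. The tray with the long slot gets the white roller, laid in the slot, and the larger bearing and the flanged bush, one in each of its two square cells; the tray with only two cells gets the toothed sprocket and the smaller bearing, one in each cell (which of a tray's cells does not matter). The roller sits in spring clips: work it out sideways through their open mouths; set every part down flat in its place without dropping or throwing it, and let go.

Things in the scene. Friction and masses are not known exactly. Their poses are not given: they have to be found in the camera images.
- clip_rack: Fixed steel rack holding the roller level in two spring clips (12 mm wide, at y = -45 and +45 mm); 70 mm high, foot plate 56 x 142 x 8 mm, end stops 54 mm high at y = -67 and +67 mm. Origin: on the table below the held roller's axis; x points to the closed back of the clips, y along the roller, z up. Between the clips the roller is free for fingers before and behind it, down to the foot plate.
- clip_mouth (a point): Point 48 mm in front (-x of the rack) of the held roller's axis and level with it, 50 mm above the table: the roller's centre is free of the clips here and can be lifted. The clips' mouths open level to this side only: the sprung upper jaws (nose 6 mm below the roller's top) let it out sideways, not upward. Pulling it level takes about 10 to 15 N in all.
- roller: White plastic roller, 30 mm diameter, 112 mm long, with 11 mm steel axle ends standing out 4 mm (120 mm over all) and two thin grey bands. Starts in the clip rack, axis level, 50 mm above the table. Origin at its centre, y along its axis (x and z turn as it rolls). About 0.12 kg.
- large_bearing: Larger ball bearing, steel ring with black seal and dark bore, 50 mm outside diameter, 22 mm high, lying flat. Origin: centre of its underside, z up. About 0.22 kg.
- small_bearing: Smaller ball bearing of the same look, 34 mm outside diameter, 20 mm high, lying flat. Origin: centre of its underside, z up. About 0.09 kg.
- sprocket: White plastic sprocket lying flat: toothed disc 54 mm over its ten teeth, 12 mm thick, with a round hub of 28 mm diameter standing up to 30 mm above its underside; grip it by the hub. Origin: centre of its underside, z up. About 0.08 kg.
- flanged_bush: Brass bush standing on its flange: flange 46 mm diameter and 6 mm thick at the bottom, sleeve 28 mm diameter up to 34 mm. Grip it by the sleeve. Origin: centre of its underside, z up. About 0.16 kg.
- roller_tray: Fixed shallow green tray with a long slot and two square cells, 134 mm (x) by 146 mm (y), floor 3 mm and wall tops 9 mm above the table. Origin: centre of its underside, z up. Slot: 46 mm in x by 138 mm in y, centre at x = -40 mm, y = 0. Cells: 67 x 67 mm, centres at x = 29.5 mm, y = -35.5 and +35.5 mm.
- drive_tray: Fixed shallow green tray with two square cells only, 80 mm (x) by 156 mm (y), floor 3 mm and wall tops 9 mm above the table. Origin: centre of its underside, z up. Cells: 72 x 72 mm (y pitch 76 mm), centres at x = 0, y = -38 and +38 mm.
There are look-alikes about, which are no part of the job. What is shaped like the large_bearing but red or turquoise is not meant.

How it is judged:
By the outcome, as a careful person would: the job done as asked, in the order asked, and still so for the second after the job is handed in, with the robot touching nothing.
It also fails if it takes over 120 s, if anything falls off the work surface, if the arm or the gripper's body presses on something with over 40 N, if the wrist force passes 120 N, or if a joint passes its speed limit or range.

## Working session

There is one attempt and no reset: what is moved stays moved. The work goes in short steps, Python scripts to look and compute and a shell command to move; the robot and the scene stay as the last step left them, time stands still between calls to the robot, and variables do not carry over. Pictures are saved under pics/ and viewed, and the job is handed in when it is done.

```bash
mkdir -p pics; python3 - <<'E'
from cell import readout,capture,get_calibration,robot,cut_out
import cv2,numpy as np
o=readout.get_obs();print(o);print(robot.hold_point_z)
for n in("top","side","wrist"):
    im=capture(n);cv2.imwrite(f"pics/{n}0.png",im[:,:,::-1])
    print(n,get_calibration(n))
E
```

```text
{'time_s': 0.0, 'joints': array([-1.39200706,  0.39919022,  0.04501485,  1.5378641 , -0.01871414,
        1.2068953 , -0.05071389]), 'qvel': array([-0.0006908 , -0.00090076, -0.00275702, -0.00033375,  0.00056297,
        0.0002562 ,  0.00089647]), 'effort': array([-2.03744694e-04, -4.75113702e+01,  1.36468772e+00, -2.54223168e+01,
        1.16450619e-02,  9.30834358e-03, -3.70683793e-06]), 'tcp_pos': array([0.17804139, 0.62449017, 0.23027129]), 'ee_rot': array([-4.34754470e-01, -3.11120715e+00,  3.03052703e-03]), 'contact_force': array([-1.03628421,  0.03833762, -0.34133632]), 'ft_torque': array([-0.00322992, -0.01500626,  0.02366158]), 'opening': 0.08545446143809059}
0.0187
top {'mtx': array([[507.50471145,   0.        , 327.75180042],
       [  0.        , 507.50471145, 201.6340682 ],
       [  0.        ,   0.        ,   1.        ]]), 'extrinsics': array([[ 0.02386417, -0.99963815,  0.01241289, -0.0261891 ],
       [ 0.99837181,  0.02447374,  0.05152449, -0.55472153],
       [-0.05180963,  0.01116309,  0.99859459, -1.30301228],
       [ 0.        ,  0.        ,  0.        ,  1.  
[... 261 characters left out ...]
[ 0.17990288, -0.72126216,  0.66889151, -0.13013201],
       [-0.16897696,  0.64721884,  0.74334013, -0.80931313],
       [ 0.        ,  0.        ,  0.        ,  1.        ]])}
wrist {'mtx': array([[315.27260408,   0.        , 324.8076969 ],
       [  0.        , 315.27260408, 197.88021959],
       [  0.        ,   0.        ,   1.        ]]), 'hand_eye': array([[ 1.11109960e-03,  9.46490123e-01,  3.22730866e-01,
         8.30030357e-02],
       [ 9.99999058e-01, -7.91758400e-04, -1.12076994e-03,
        -1.00031548e-03],
       [-8.05272802e-04,  3.22731808e-01, -9.46490112e-01,
        -1.42239164e-01],
       [ 0.00000000e+00,  0.00000000e+00,  0.00000000e+00,
         1.00000000e+00]])}
```

View pics/top0.png

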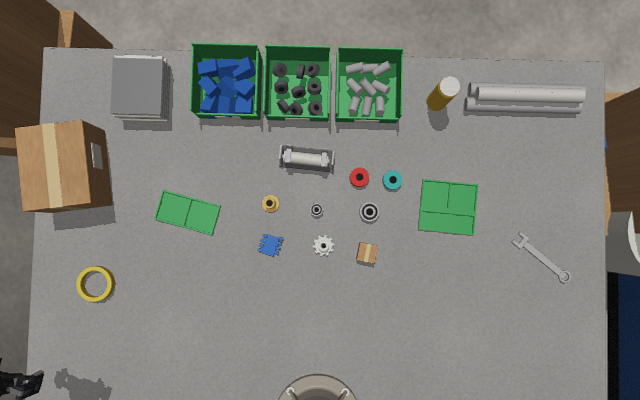

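View pics/side0.png

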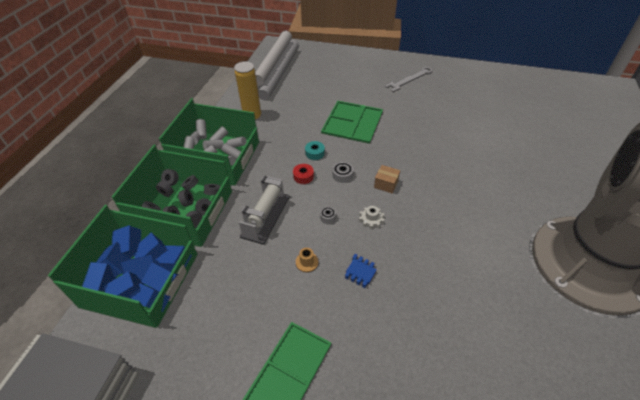

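View pics/wrist0.png

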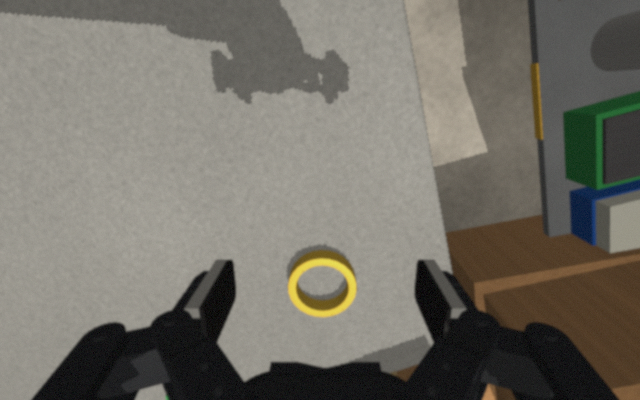

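```bash
cat > h.py <<'E'
from cell import readout,capture,get_calibration,robot,cut_out
import cv2,numpy as np
from scipy.spatial.transform import Rotation as R
def campose(n,o=None):
    c=get_calibration(n)
    if 'extrinsics' in c:
        T=np.linalg.inv(c['extrinsics'])
    else:
        o=o or readout.get_obs()
        B=np.eye(4);B[:3,:3]=R.from_rotvec(o['ee_rot']).as_matrix();B[:3,3]=o['tcp_pos'];T=B@c['hand_eye']
    return c['mtx'],T
def px2w(n,uv,z,o=None):
    K,T=campose(n,o);uv=np.atleast_2d(np.asarray(uv,float))
    d=np.c_[(uv[:,0]-K[0,2])/K[0,0],-(uv[:,1]-K[1,2])/K[1,1],-np.ones(len(uv))]@T[:3,:3].T
    p=T[:3,3];s=(z-p[2])/d[:,2];return (p+d*s[:,None])[:,:2]
def w2px(n,P,o=None):
    K,T=campose(n,o);q=np.c_[np.atleast_2d(P),np.ones(len(np.atleast_2d(P)))]@np.linalg.inv(T).T
    return np.c_[K[0,2]+K[0,0]*q[:,0]/-q[:,2],K[1,2]+K[1,1]*q[:,1]/q[:,2]]
def goto(x,y,yaw,z,o=None):
    """print tool-frame steps to TCP target; yaw = world angle of tool y axis (mod 180)"""
    o=o or readout.get_obs();M=R.from_rotvec(o['ee_rot']).as_matrix()
    cy=np.degrees(np.arctan2(M[1,1],M[0,1]))
    d=(yaw-cy+90)%180-90
    print('tcp',o['tcp_pos'].round(4),'tooly yaw %.1f'%cy,'tilt',M[:,2].round(3),'open',round(o['opening'],4),'t',round(o['time_s'],2),'F',o['contact_force'].round(1))
    print('rz(tool)=%.1f deg'%(-d),' q7',o['joints'][6].round(2))
    w=np.array([x,y,z])-o['tcp_pos']
    print('shift now tool cm',(M.T@w*100).round(2),' after turn', ((M@R.from_euler('z',-d,degrees=True).as_matrix()).T@w*100).round(2))
E
python3 - <<'E'
from h import *
H=dict(clip_rack=.03,roller=.05,large_bearing=.022,small_bearing=.02,sprocket=.012,flanged_bush=.006,roller_tray=.006,drive_tray=.006)
for n in("top","side"):
    capture(n)
    for t,h in H.items():
        for r in cut_out(n,t)[:3]:
            m=r['region'];
            if not m.any(): continue
            ys,xs=np.nonzero(m);c=(xs.mean(),ys.mean())
            b=cv2.minAreaRect(np.c_[xs,ys].astype(np.float32))
            co=px2w(n,cv2.boxPoints(b),h)
            e=co[1]-co[0];f=co[2]-co[1]
            print(n,t,round(r['p'],2),np.round(c),px2w(n,c,h).round(4),'boxc',co.mean(0).round(4),'sides %.3f@%.0f %.3f@%.0f'%(np.hypot(*e),np.degrees(np.arctan2(e[1],e[0])),np.hypot(*f),np.degrees(np.arctan2(f[1],f[0]))))
im=capture("top");cv2.imwrite("pics/topcrop.png",cv2.resize(im[135:275,240:500,::-1],None,fx=3,fy=3,interpolation=cv2.INTER_CUBIC))
E
```

```text
top clip_rack 0.69 [308. 158.] [[0.6645 0.0409]] boxc [0.6641 0.0457] sides 0.059@-4 0.138@-94
top roller 0.73 [304. 158.] [[0.6622 0.0496]] boxc [0.6622 0.0481] sides 0.030@-4 0.118@-95
top large_bearing 0.73 [369. 211.] [[ 0.5327 -0.1187]] boxc [ 0.5332 -0.1184] sides 0.049@-89 0.046@-179
top large_bearing 0.69 [391. 180.] [[ 0.6154 -0.1764]] boxc [ 0.615  -0.1765] sides 0.053@-44 0.049@-134
top large_bearing 0.68 [359. 177.] [[ 0.62   -0.0916]] boxc [ 0.62   -0.0914] sides 0.050@-44 0.044@-134
top small_bearing 0.71 [316. 209.] [[0.535  0.0173]] boxc [0.5351 0.0172] sides 0.031@-89 0.031@-179
top sprocket 0.76 [323. 245.] [[ 0.4429 -0.0023]] boxc [ 0.4439 -0.0019] sides 0.044@-44 0.044@-134
top flanged_bush 0.57 [270. 203.] [[0.5487 0.1373]] boxc [0.5484 0.1377] sides 0.042@-89 0.042@-178
top roller_tray 0.87 [448. 207.] [[ 0.5506 -0.3273]] boxc [ 0.5509 -0.3281] sides 0.135@-5 0.151@-94
top drive_tray 0.75 [187. 212.] [[0.5202 0.3537]] boxc [0.5198 0.3534] sides 0.080@-14 0.159@-105
side roller 0.78 [265. 203.] [[0.6603 0.0484]] boxc [0.6609 0.0491] sides 0.117@-94 0.036@157
side large_bearing 0.84 [315. 150.] [[ 0.6104 -0.168 ]] boxc [ 0.6105 -0.1687] sides 0.045@-166 0.070@104
side large_bearing 0.81 [343. 172.] [[ 0.5276 -0.1111]] boxc [ 0.5273 -0.1116] sides 0.048@-166 0.067@101
side large_bearing 0.6 [303. 174.] [[ 0.6157 -0.0823]] boxc [ 0.6159 -0.081 ] sides 0.048@-166 0.069@105
side small_bearing 0.73 [328. 215.] [[0.531  0.0232]] boxc [0.5315 0.0225] sides 0.033@-166 0.044@103
side sprocket 0.61 [372. 217.] [[ 0.4396 -0.0019]] boxc [ 0.4395 -0.0012] sides 0.058@-115 0.055@138
side flanged_bush 0.87 [307. 261.] [[0.5465 0.1354]] boxc [0.5467 0.1348] sides 0.049@-114 0.051@145
side roller_tray 0.85 [352. 122.] [[ 0.548  -0.3235]] boxc [ 0.5519 -0.3286] sides 0.164@-83 0.165@175
side drive_tray 0.92 [290. 366.] [[0.5168 0.3392]] boxc [0.5165 0.3434] sides 0.149@-102 0.091@164
```

View pics/topcrop.png

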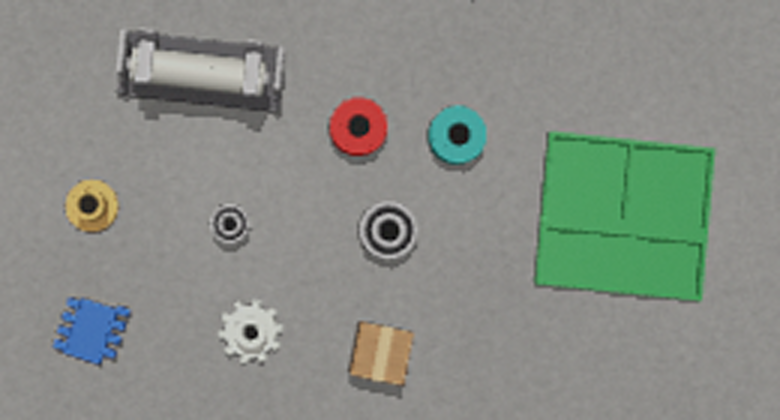

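```bash
python3 - <<'E'
from h import *
goto(.662,.049,-4.5,.2)
o=readout.get_obs();print(R.from_rotvec(o['ee_rot']).as_matrix().round(3))
E
```

```text
tcp [0.1782 0.6251 0.2314] tooly yaw 74.1 tilt [ 0.  0. -1.] open 0.0855 t 1.1 F [-0.1  0.1 -0.5]
rz(tool)=78.6 deg  q7 -0.05
shift now tool cm [-62.32 -42.14   3.13]  after turn [-53.64  52.75   3.13]
[[-0.962  0.274  0.   ]
 [ 0.274  0.962  0.   ]
 [-0.     0.    -1.   ]]
```

```bash
python3 -m jog '[[[0,0,3.93],[-4.07,0.23,0],1],[[0,0,3.93],[-4.07,0.23,0],1],[[0,0,3.93],[-4.07,0.23,0],1],[[0,0,3.93],[-4.07,0.23,0],1],[[0,0,3.93],[-4.07,0.23,0],1],[[0,0,3.93],[-4.07,0.23,0],1],[[0,0,3.93],[-4.07,0.23,0],1],[[0,0,3.93],[-4.07,0.23,0],1],[[0,0,3.93],[-4.07,0.23,0],1],[[0,0,3.93],[-4.07,0.23,0],1]]' 60 && python3 -m jog '[[[0,0,3.93],[-4.07,0.23,0],1],[[0,0,3.93],[-4.07,0.23,0],1],[[0,0,3.93],[-4.07,0.23,0],1],[[0,0,3.93],[-4.07,0.23,0],1],[[0,0,3.93],[-4.07,0.23,0],1],[[0,0,3.93],[-4.07,0.23,0],1],[[0,0,3.93],[-4.07,0.23,0],1],[[0,0,3.93],[-4.07,0.23,0],1],[[0,0,3.93],[-4.07,0.23,0],1],[[0,0,3.93],[-4.07,0.23,0],1]]'
python3 - <<'E'
from h import *
goto(.662,.049,-4.5,.2)
cv2.imwrite("pics/w1.png",capture("wrist")[:,:,::-1])
E
```

```text
time_s: 1.93
tcp_pos: [0.5197, 0.4305, 0.2274]
ee_rot: [-1.453, -2.773, -0.007]
contact_force: [0.5, 0.2, -0.5]
opening: 0.0856
time_s: 2.77
tcp_pos: [0.6592, 0.0469, 0.2228]
ee_rot: [-2.337, -2.087, -0.011]
contact_force: [0.3, -0.4, 0.3]
opening: 0.0849
tcp [0.6592 0.0469 0.2228] tooly yaw -6.5 tilt [-0.     0.011 -1.   ] open 0.0849 t 2.77 F [ 0.3 -0.4  0.3]
rz(tool)=-2.0 deg  q7 -0.04
shift now tool cm [0.21 0.26 2.29]  after turn [0.2  0.27 2.29]
```

View pics/w1.png

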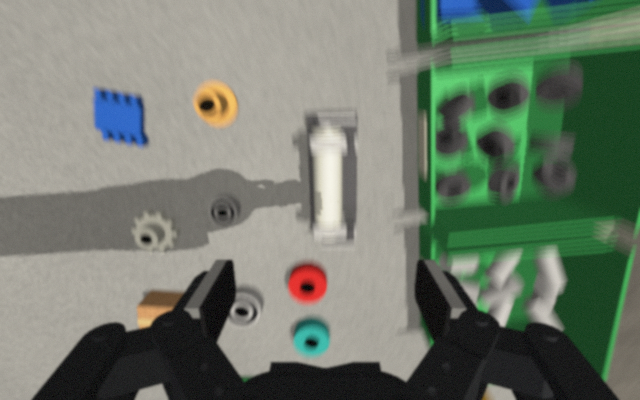

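```bash
python3 -m jog '[[[0,0,-2],[0.2,0.25,2],1],[[0,0,0],[0,0,2],1],[[0,0,0],[0,0,0],1],[[0,0,0],[0,0,0],1]]'
python3 - <<'E'
from h import *
goto(.662,.049,-4.5,.2)
o=readout.get_obs()
im=capture("wrist")
cv2.imwrite("pics/w2.png",im[:,:,::-1])
for r in cut_out("wrist","roller")[:2]:
    ys,xs=np.nonzero(r['region']);b=cv2.minAreaRect(np.c_[xs,ys].astype(np.float32))
    co=px2w("wrist",cv2.boxPoints(b),.05,o);print(r['p'],r['extent'],px2w("wrist",(xs.mean(),ys.mean()),.05,o),co.round(4),co.mean(0))
for r in cut_out("wrist","clip_rack")[:2]: print(r['p'],r['extent'])
x,y,w,h=r['extent'];x,y,w,h=[int(v) for v in(x,y,w,h)]
cv2.imwrite("pics/w2c.png",cv2.resize(im[max(0,y-20):y+h+20,max(0,x-60):x+w+60,::-1],None,fx=3.5,fy=3.5,interpolation=cv2.INTER_CUBIC))
E
```

```text
time_s: 3.15
tcp_pos: [0.6623, 0.0249, 0.185]
ee_rot: [2.333, 2.098, 0.003]
contact_force: [0.3, -0.3, 1.3]
opening: 0.0854
tcp [0.6623 0.0249 0.185 ] tooly yaw -6.1 tilt [ 0.004 -0.002 -1.   ] open 0.0854 t 3.15 F [ 0.3 -0.3  1.3]
rz(tool)=-1.6 deg  q7 0.01
shift now tool cm [ 2.39 -0.28 -1.5 ]  after turn [ 2.39 -0.22 -1.5 ]
0.88 [303.1, 94.0, 36.4, 121.7] [[0.66118472 0.048493  ]] [[ 6.514e-01  1.050e-01]
 [ 6.805e-01  1.022e-01]
 [ 6.720e-01 -3.500e-03]
 [ 6.390e-01 -4.000e-04]] [0.66071954 0.05083447]
0.9 [297.7, 83.3, 57.7, 154.2]
```

View pics/w2c.png

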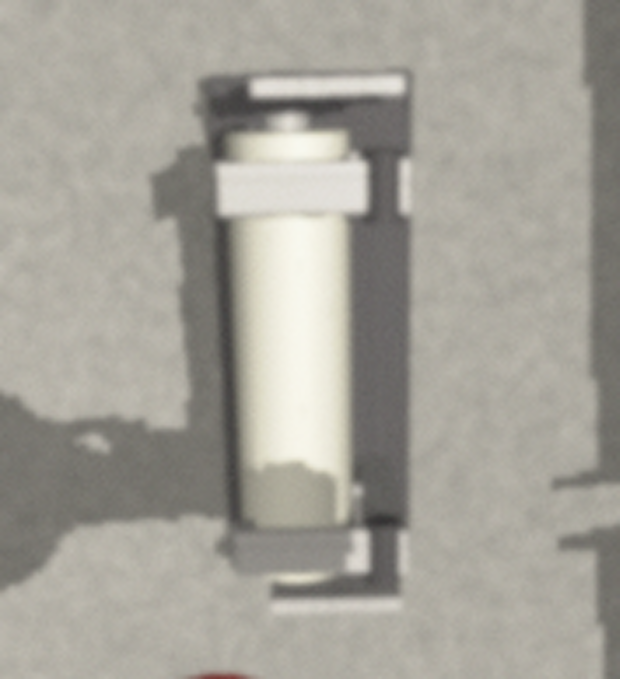

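View pics/w2.png

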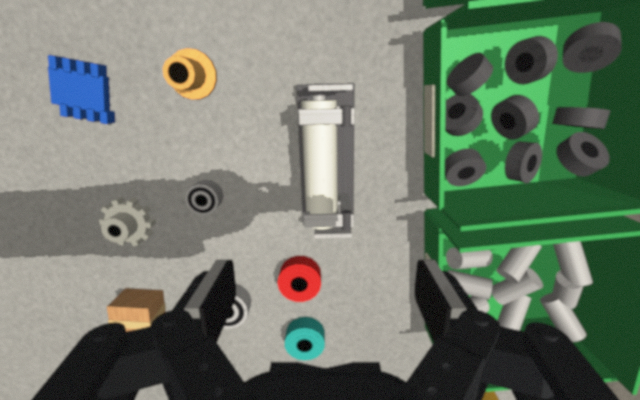

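```bash
python3 - <<'E'
from h import *
im=capture("side")
cv2.imwrite("pics/s1.png",cv2.resize(im[165:250,220:310,::-1],None,fx=7,fy=7,interpolation=cv2.INTER_CUBIC))
im=capture("top")
cv2.imwrite("pics/t1.png",cv2.resize(im[135:180,265:345,::-1],None,fx=9,fy=9,interpolation=cv2.INTER_CUBIC))
E
```

```text
(no output)
```

View pics/s1.png

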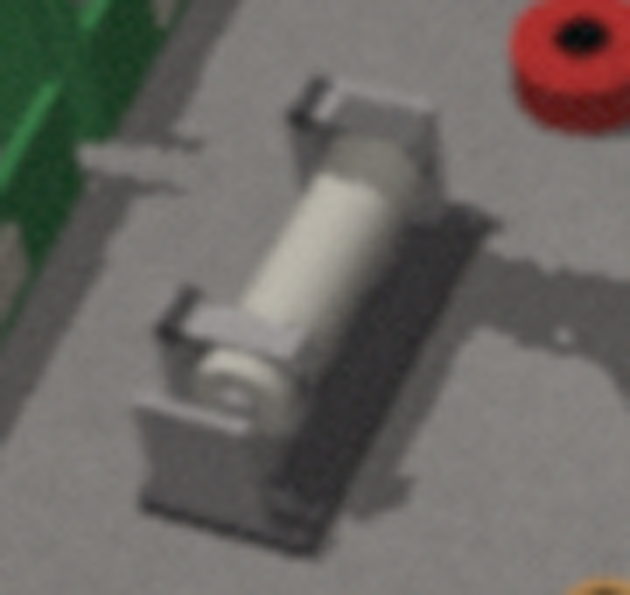

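View pics/t1.png

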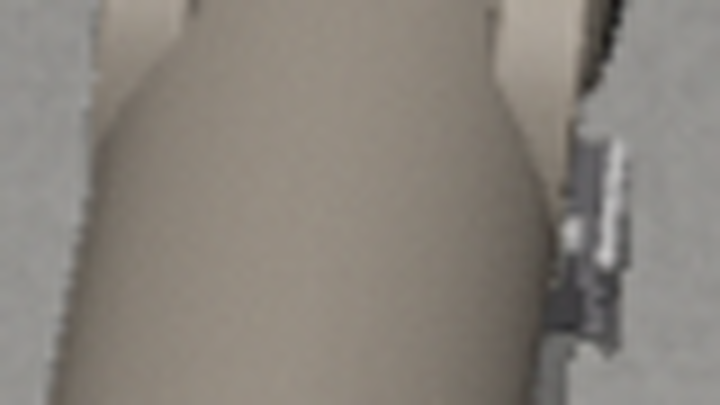

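```bash
python3 -m jog '[[[0,0,-1.1],[2.4,-0.3,0],1],[[0,0,0],[0,0,3.5],1],[[0,0,0],[0,0,2.5],1],[[0,0,0],[0,0,0],1],[[0,0,0],[0,0,0],1]]'
python3 - <<'E'
from h import *
goto(.6615,.049,-5,.04)
o=readout.get_obs()
im=capture("wrist")
cv2.imwrite("pics/w3.png",im[:,:,::-1])
E
```

```text
time_s: 3.82
tcp_pos: [0.6675, 0.0546, 0.1308]
ee_rot: [2.301, 2.124, 0.022]
contact_force: [-0.2, 0.7, -0.3]
opening: 0.0853
tcp [0.6675 0.0546 0.1308] tooly yaw -4.6 tilt [ 0.018  0.002 -1.   ] open 0.0853 t 3.82 F [-0.2  0.7 -0.3]
rz(tool)=0.4 deg  q7 0.01
shift now tool cm [-0.63 -0.71  9.06]  after turn [-0.64 -0.71  9.06]
```

View pics/w3.png

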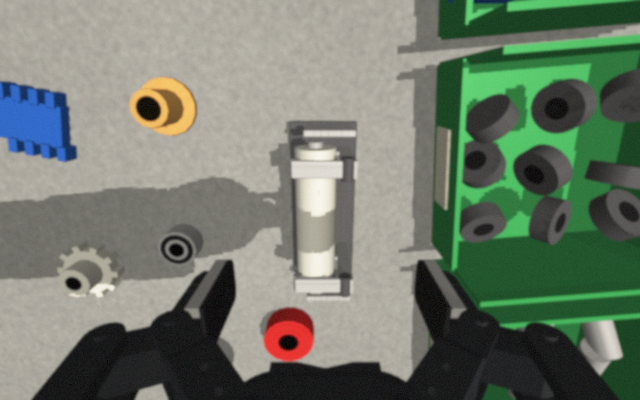

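```bash
python3 -m jog '[[[1,0,0.4],[-0.6,-0.7,0],1],[[0,0,0],[0,0,0],1],[[0,0,0],[0,0,1.5],1],[[0,0,0],[0,0,1.5],1],[[0,0,0],[0,0,0],1],[[0,0,0],[0,0,0],1]]'
python3 - <<'E'
from h import *
goto(.6615,.049,-5,.04)
o=readout.get_obs()
im=capture("wrist")
cv2.imwrite("pics/w4.png",im[:,:,::-1])
for r in cut_out("wrist","roller")[:2]:
    ys,xs=np.nonzero(r['region']);b=cv2.minAreaRect(np.c_[xs,ys].astype(np.float32))
    co=px2w("wrist",cv2.boxPoints(b),.05,o);print(r['p'],r['extent'],px2w("wrist",(xs.mean(),ys.mean()),.05,o),co.round(4),co.mean(0))
E
```

```text
time_s: 4.37
tcp_pos: [0.6635, 0.0473, 0.1059]
ee_rot: [2.316, 2.118, 0.017]
contact_force: [-0.7, 0.0, 0.6]
opening: 0.0856
tcp [0.6635 0.0473 0.1059] tooly yaw -5.1 tilt [ 0.01   0.005 -1.   ] open 0.0856 t 4.37 F [-0.7  0.   0.6]
rz(tool)=-0.1 deg  q7 0.03
shift now tool cm [ 0.11 -0.28  6.59]  after turn [ 0.11 -0.28  6.59]
0.71 [295.8, 134.8, 49.7, 152.9] [[0.66130209 0.04875023]] [[ 0.6508  0.1062]
 [ 0.6811  0.1035]
 [ 0.6734 -0.0077]
 [ 0.6376 -0.0043]] [0.66072024 0.04941475]
0.33 [111.6, 65.5, 78.2, 65.2] [[0.56791152 0.1341869 ]] [[0.5376 0.1305]
 [0.5614 0.1599]
 [0.5982 0.1398]
 [0.5757 0.1083]] [0.568228   0.13462072]
```

View pics/w4.png

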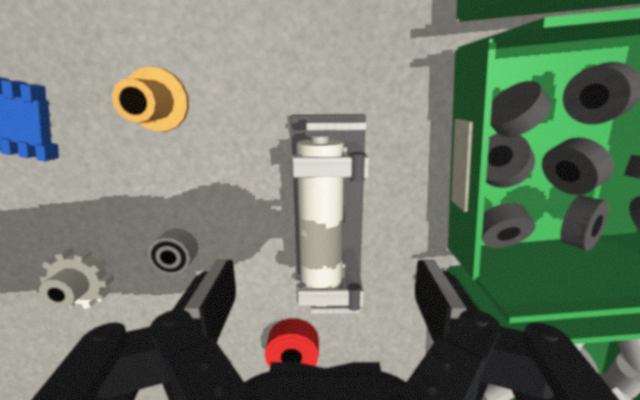

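```bash
python3 -m jog '[[[0.5,0,0],[0.1,-0.25,1.5],1],[[0,0,0],[0,0,1.7],1],[[0,0,0],[0,0,1.7],1],[[0,0,0],[0,0,1.6],1],[[0,0,0],[0,0,0],1],[[0,0,0],[0,0,0],1]]'
python3 - <<'E'
from h import *
goto(.661,.049,-5,.04)
E
```

```text
time_s: 4.97
tcp_pos: [0.6629, 0.05, 0.0384]
ee_rot: [-2.316, -2.119, -0.013]
contact_force: [0.3, -0.7, 0.0]
opening: 0.0855
tcp [0.6629 0.05   0.0384] tooly yaw -5.1 tilt [ 0.004  0.007 -1.   ] open 0.0855 t 4.97 F [ 0.3 -0.7  0. ]
rz(tool)=-0.1 deg  q7 0.06
shift now tool cm [-0.12 -0.18 -0.16]  after turn [-0.12 -0.18 -0.16]
```

```bash
python3 -m jog '[[[0,0,0],[0,-0.18,-0.1],1],[[0,0,0],[0,0,0],0.5],[[0,0,0],[0,0,0],0.2],[[0,0,0],[0,0,0],0],[[0,0,0],[0,0,0],0],[[0,0,0],[0,0,0],0],[[0,0,0],[0,0,0],0],[[0,0,0],[0,0,0],0],[[0,0,0],[0,0,0],0]]' 60
python3 - <<'E'
from h import *
goto(.661,.049,-5,.04)
E
```

```text
time_s: 5.72
tcp_pos: [0.663, 0.0505, 0.0435]
ee_rot: [2.317, 2.121, 0.02]
contact_force: [-0.2, 0.8, -1.2]
opening: 0.0273
tcp [0.663  0.0505 0.0435] tooly yaw -5.1 tilt [ 0.01   0.008 -1.   ] open 0.0273 t 5.72 F [-0.2  0.8 -1.2]
rz(tool)=-0.1 deg  q7 0.06
shift now tool cm [-0.17 -0.19  0.35]  after turn [-0.17 -0.19  0.35]
```

```bash
python3 -m jog '[[[0,0,0],[0,0,0],0.6],[[0,0,0],[0,0,0],0.6],[[0,0,0],[0,0,0],0.6],[[0,0,0],[0,0,0],0.6],[[0.5,0,0],[-0.15,-0.1,0.55],0.6],[[0,0,0],[0,0,0],0.6],[[0,0,0],[0,0,0],0.6]]' 60
python3 - <<'E'
from h import *
goto(.661,.049,-5,.038)
E
```

```text
time_s: 6.3
tcp_pos: [0.6624, 0.0489, 0.0378]
ee_rot: [-2.313, -2.117, -0.011]
contact_force: [0.6, 0.3, -0.1]
opening: 0.0514
tcp [0.6624 0.0489 0.0378] tooly yaw -5.1 tilt [ 0.001  0.009 -1.   ] open 0.0514 t 6.3 F [ 0.6  0.3 -0.1]
rz(tool)=-0.1 deg  q7 0.06
shift now tool cm [-0.   -0.14 -0.02]  after turn [-0.   -0.14 -0.02]
```

```bash
python3 -m jog '[[[0,0,0],[0,-0.1,0],0.3],[[0,0,0],[0,0,0],0],[[0,0,0],[0,0,0],0],[[0,0,0],[0,0,0],0],[[0,0,0],[0,0,0],0],[[0,0,0],[0,0,0],0]]' 70
python3 - <<'E'
from h import *
goto(.661,.049,-5,.038)
E
```

```text
time_s: 6.8
tcp_pos: [0.6617, 0.0488, 0.0379]
ee_rot: [-2.314, -2.117, -0.012]
contact_force: [0.8, -1.2, 0.2]
opening: 0.0278
tcp [0.6617 0.0488 0.0379] tooly yaw -5.1 tilt [ 0.002  0.009 -1.   ] open 0.0278 t 6.8 F [ 0.8 -1.2  0.2]
rz(tool)=-0.1 deg  q7 0.06
shift now tool cm [ 0.01 -0.08 -0.01]  after turn [ 0.01 -0.08 -0.01]
```

```bash
python3 -m jog '[[[0,0,0],[0,-0.8,0],0],[[0,0,0],[0,-1,0],0],[[0,0,0],[0,-1,0],0],[[0,0,0],[0,-1,0],0]]'
python3 - <<'E'
from h import *
goto(.661,.049,-5,.038)
E
```

```text
time_s: 7.13
tcp_pos: [0.6588, 0.049, 0.0442]
ee_rot: [2.274, 2.083, 0.094]
contact_force: [22.1, -1.7, -17.6]
opening: 0.0279
tcp [0.6588 0.049  0.0442] tooly yaw -5.0 tilt [ 0.083 -0.001 -0.997] open 0.0279 t 7.13 F [ 22.1  -1.7 -17.6]
rz(tool)=-0.0 deg  q7 0.06
shift now tool cm [0.01 0.16 0.63]  after turn [0.01 0.16 0.63]
```

```bash
python3 -m jog '[[[4,0,0],[0,-1.2,0.6],0],[[2,0,0],[0,-1.8,0.3],0]]'
python3 - <<'E'
from h import *
goto(.661,.049,-5,.038)
E
```

```text
time_s: 7.3
tcp_pos: [0.6432, 0.0508, 0.037]
ee_rot: [2.313, 2.121, 0.017]
contact_force: [5.2, -0.8, -8.0]
opening: 0.0277
tcp [0.6432 0.0508 0.037 ] tooly yaw -5.0 tilt [ 0.01   0.005 -1.   ] open 0.0277 t 7.3 F [ 5.2 -0.8 -8. ]
rz(tool)=0.0 deg  q7 0.06
shift now tool cm [-0.02  1.79 -0.09]  after turn [-0.02  1.79 -0.09]
```

Moving out. Continue and look.

```bash
python3 -m jog '[[[0.5,0,0],[0,-1.2,-0.1],0],[[0,0,0],[0,-1.2,0],0],[[0,0,0],[0,-0.8,0],0]]'
python3 - <<'E'
from h import *
goto(.661,.049,-5,.038)
cv2.imwrite("pics/w5.png",capture("wrist")[:,:,::-1])
E
```

```text
time_s: 7.55
tcp_pos: [0.6093, 0.0533, 0.0359]
ee_rot: [-2.312, -2.12, -0.003]
contact_force: [0.1, 0.0, -1.5]
opening: 0.0278
tcp [0.6093 0.0533 0.0359] tooly yaw -5.0 tilt [-0.002  0.005 -1.   ] open 0.0278 t 7.55 F [ 0.1  0.  -1.5]
rz(tool)=0.0 deg  q7 0.05
shift now tool cm [ 0.02  5.19 -0.22]  after turn [ 0.02  5.19 -0.22]
```

View pics/w5.png

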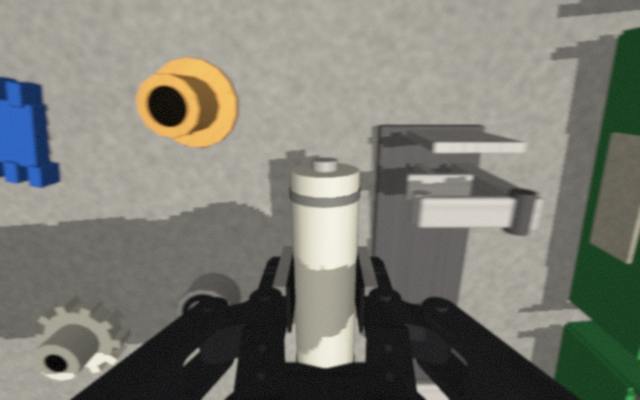

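```bash
python3 -m jog '[[[0,0,0],[0,-0.2,-1],0],[[0,0,0],[0,0,-3],0],[[0,0,0],[0,0,-3.5],0],[[0,0,0],[0,0,-2],0],[[0,0,0],[-2,-0.4,0],0],[[0,0,0],[-3.5,-0.6,0],0],[[0,0,0],[-3.7,-0.6,0],0],[[0,0,0],[-3.7,-0.6,0],0],[[0,0,0],[-3.7,-0.6,0],0],[[0,0,0],[-3.7,-0.6,0],0],[[0,0,0],[-3.5,-0.6,0],0],[[0,0,0],[-2,-0.5,0],0]]'
python3 - <<'E'
from h import *
goto(.511,-.325,-4.5,.06)
cv2.imwrite("pics/w6.png",capture("wrist")[:,:,::-1])
E
```

```text
time_s: 8.6
tcp_pos: [0.542, -0.2005, 0.1437]
ee_rot: [-2.295, -2.144, -0.023]
contact_force: [0.3, 0.3, -1.5]
opening: 0.0275
tcp [ 0.542  -0.2005  0.1437] tooly yaw -3.9 tilt [ 0.01   0.011 -1.   ] open 0.0275 t 8.6 F [ 0.3  0.3 -1.5]
rz(tool)=0.6 deg  q7 0.46
shift now tool cm [-12.73  -2.33   8.2 ]  after turn [-12.75  -2.19   8.2 ]
```

View pics/w6.png

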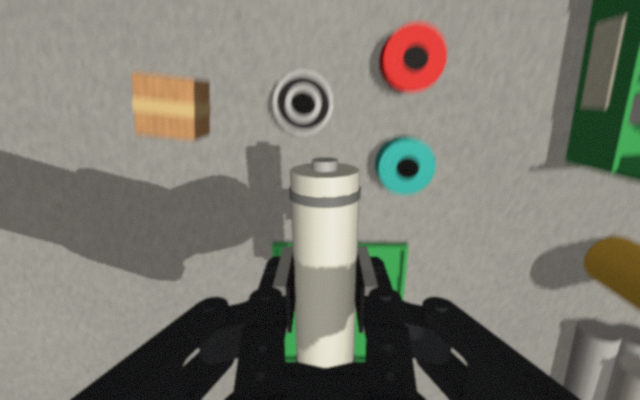

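```bash
python3 -m jog '[[[0,0,0],[-2.5,-0.5,0.5],0],[[0.5,-0.5,0.6],[-3.5,-0.6,1.5],0],[[0,0,0],[-3.5,-0.6,1],0],[[0,0,0],[-2,-0.4,0],0],[[0,0,0],[0,0,0],0],[[0,0,0],[0,0,0],0]]'
python3 - <<'E'
from h import *
goto(.511,-.325,-4.5,.03)
cv2.imwrite("pics/w7.png",capture("wrist")[:,:,::-1])
im=capture("top");cv2.imwrite("pics/t7.png",cv2.resize(im[150:280,380:540,::-1],None,fx=4,fy=4,interpolation=cv2.INTER_CUBIC))
E
```

```text
time_s: 9.15
tcp_pos: [0.5099, -0.325, 0.1181]
ee_rot: [2.313, 2.116, 0.008]
contact_force: [-0.3, 0.2, -0.9]
opening: 0.0279
tcp [ 0.5099 -0.325   0.1181] tooly yaw -5.1 tilt [ 0.009 -0.002 -1.   ] open 0.0279 t 9.15 F [-0.3  0.2 -0.9]
rz(tool)=-0.6 deg  q7 0.69
shift now tool cm [0.02 0.03 8.81]  after turn [0.02 0.03 8.81]
```

View pics/w7.png

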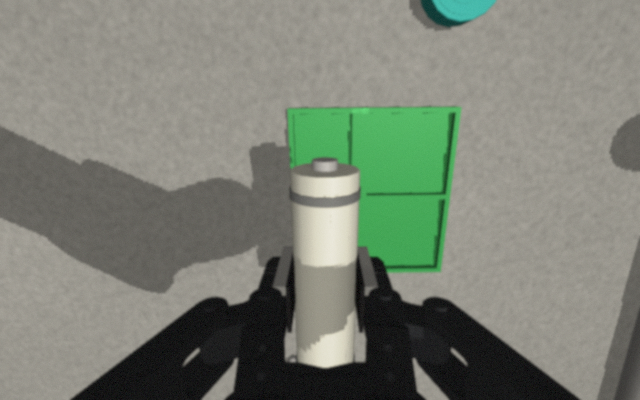

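View pics/t7.png

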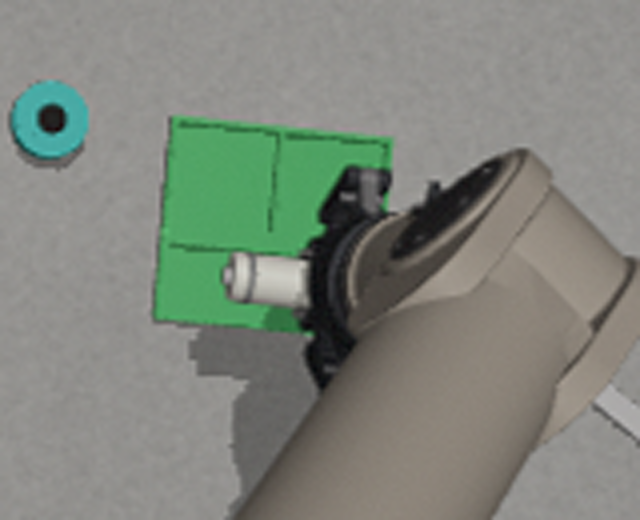

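```bash
python3 - <<'E'
from h import *
o=readout.get_obs()
p=px2w("wrist",[(288,108),(461,107),(441,271),(348,112),(352,194)],.009,o);print(p.round(4))
M=R.from_rotvec(o['ee_rot']).as_matrix()
for l in(.055,.06,.065): print(w2px("wrist",o['tcp_pos']+M@np.array([l,0,-.012]),o))
a=np.radians(-4.5)
c=np.array([.5508,-.328]);Q=np.array([[np.cos(a),-np.sin(a)],[np.sin(a),np.cos(a)]])
for q in [(-.067,.073),(.067,.073),(.067,-.073)]: print(c+Q@q)
d=p[1]-p[0];print(np.degrees(np.arctan2(d[1],d[0])),np.hypot(*d));d=p[1]-p[2];print(np.degrees(np.arctan2(d[1],d[0]))-90,np.hypot(*d))
E
```

```text
[[ 0.4895 -0.2525]
 [ 0.6222 -0.2632]
 [ 0.6117 -0.4078]
 [ 0.5352 -0.2595]
 [ 0.5345 -0.3262]]
[[324.97052963 158.98138103]]
[[324.98588544 147.05561437]]
[[325.00162457 134.83214844]]
[ 0.48973405 -0.24996828]
[ 0.62332098 -0.26048179]
[ 0.61186595 -0.40603172]
-4.609129441857891 0.13315771960667833
-4.1723250832396275 0.14496362606483099
```

```bash
python3 -m jog '[[[0.5,0,-0.6],[0.3,0,2],0],[[0,0,0],[0,0,3],0],[[0,0,0],[0,0,2.5],0],[[0,0,0],[0,0,0.8],0],[[0,0,0],[0,0,0],0],[[0,0,0],[0,0,0],0]]'
python3 - <<'E'
from h import *
goto(.510,-.322,-4.5,.008)
cv2.imwrite("pics/w8.png",capture("wrist")[:,:,::-1])
E
```

```text
time_s: 9.75
tcp_pos: [0.5207, -0.3113, 0.0372]
ee_rot: [2.283, 2.149, 0.015]
contact_force: [0.8, -0.4, -0.5]
opening: 0.0278
tcp [ 0.5207 -0.3113  0.0372] tooly yaw -3.5 tilt [ 0.011  0.002 -1.   ] open 0.0278 t 9.75 F [ 0.8 -0.4 -0.5]
rz(tool)=1.0 deg  q7 0.75
shift now tool cm [-1.15 -1.04  2.91]  after turn [-1.16 -1.02  2.91]
```

View pics/w8.png

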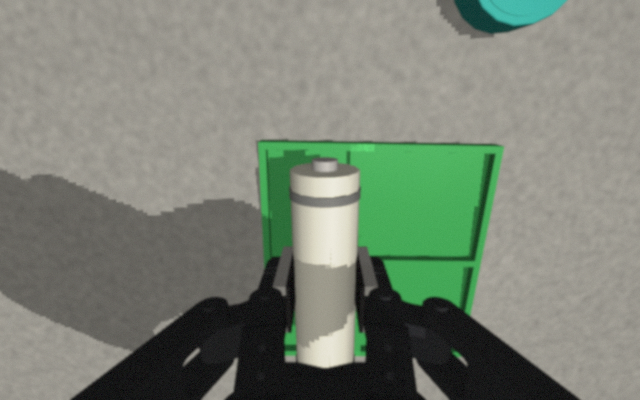

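```bash
python3 -m jog '[[[0.6,0,0.8],[-1.15,-1.0,0],0],[[0,0,0],[0,0,0.4],0],[[0,0,0],[0,0,0.4],0],[[0,0,0],[0,0,0],0],[[0,0,0],[0,0,0],0]]'
python3 - <<'E'
from h import *
goto(.510,-.322,-4.5,.008)
E
```

```text
time_s: 10.22
tcp_pos: [0.5122, -0.3256, 0.034]
ee_rot: [2.299, 2.131, 0.008]
contact_force: [0.3, 0.0, -1.6]
opening: 0.0278
tcp [ 0.5122 -0.3256  0.034 ] tooly yaw -4.4 tilt [ 0.008 -0.001 -1.   ] open 0.0278 t 10.22 F [ 0.3  0.  -1.6]
rz(tool)=0.1 deg  q7 0.76
shift now tool cm [ 0.34 -0.27  2.6 ]  after turn [ 0.34 -0.27  2.6 ]
```

```bash
python3 -m jog '[[[0.4,0,0],[0.3,-0.25,0.9],0],[[0,0,0],[0,0,0.6],0],[[0,0,0],[0,0,0.3],0],[[0,0,0],[0,0,0],0]]'
python3 - <<'E'
from h import *
goto(.510,-.322,-4.5,.008)
cv2.imwrite("pics/w9.png",capture("wrist")[:,:,::-1])
E
```

```text
time_s: 10.55
tcp_pos: [0.5101, -0.3221, 0.0145]
ee_rot: [2.303, 2.134, 0.001]
contact_force: [-0.2, 0.2, -1.6]
opening: 0.0277
tcp [ 0.5101 -0.3221  0.0145] tooly yaw -4.4 tilt [ 0.001 -0.001 -1.   ] open 0.0277 t 10.55 F [-0.2  0.2 -1.6]
rz(tool)=0.1 deg  q7 0.76
shift now tool cm [ 0.01 -0.01  0.65]  after turn [ 0.01 -0.01  0.65]
```

View pics/w9.png

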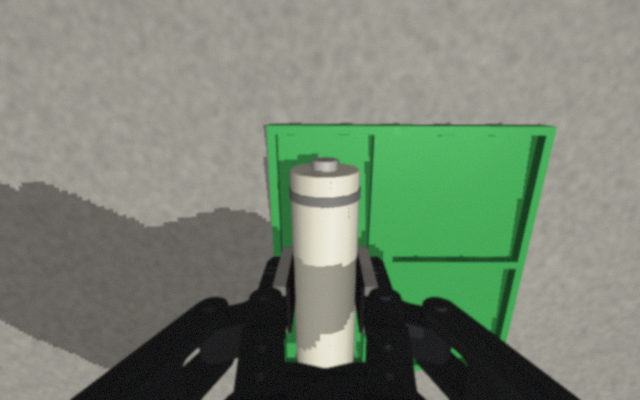

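```bash
python3 -m jog '[[[0,0,0],[0,0,0.25],0],[[0,0,0],[0,0,0.25],0],[[0,0,0],[0,0,0],0]]'; python3 -m jog '[[[0,0,0],[0,0,0.2],0],[[0,0,0],[0,0,0],0]]'
```

```text
time_s: 10.85
tcp_pos: [0.5103, -0.3222, 0.0091]
ee_rot: [2.303, 2.134, 0.001]
contact_force: [-0.1, 0.5, -1.6]
opening: 0.0275
time_s: 11.02
tcp_pos: [0.5104, -0.3222, 0.0069]
ee_rot: [2.303, 2.134, 0.001]
contact_force: [-0.1, 0.2, -1.5]
opening: 0.0279
```

```bash
python3 -m jog '[[[0,0,0],[0,0,0.15],0],[[0,0,0],[0,0,0],0]]'; python3 -m jog '[[[0,0,0],[0,0,0.15],0],[[0,0,0],[0,0,0],0]]'
```

```text
time_s: 11.18
tcp_pos: [0.5108, -0.3226, 0.006]
ee_rot: [2.302, 2.134, 0.001]
contact_force: [-0.8, 0.8, -0.1]
opening: 0.0281
time_s: 11.35
tcp_pos: [0.511, -0.3228, 0.0062]
ee_rot: [2.303, 2.134, 0.003]
contact_force: [0.6, 0.3, -1.2]
opening: 0.0278
```

```bash
python3 -m jog '[[[0,0,0],[0,0,0.35],0],[[0,0,0],[0,0,0],0]]'
```

```text
time_s: 11.52
tcp_pos: [0.5115, -0.3234, 0.0066]
ee_rot: [2.304, 2.133, 0.007]
contact_force: [-0.0, 1.1, -2.7]
opening: 0.0277
```

```bash
python3 -m jog '[[[0,0,0],[0,0,0.6],0],[[0,0,0],[0,0,0],0]]';python3 - <<'E'
from h import *
im=capture("side");cv2.imwrite("pics/s9.png",cv2.resize(im[80:170,290:420,::-1],None,fx=6,fy=6,interpolation=cv2.INTER_CUBIC))
o=readout.get_obs();print(o['tcp_pos'],o['contact_force'],o['ft_torque'])
E
```

```text
time_s: 11.68
tcp_pos: [0.5115, -0.3242, 0.007]
ee_rot: [-2.306, -2.134, -0.012]
contact_force: [-1.3, -0.1, -2.8]
opening: 0.0276
[ 0.51148615 -0.32440722  0.0068118 ] [-1.00066893  0.22687806 -0.46347364] [0.02516778 0.34300353 0.00340993]
```

View pics/s9.png

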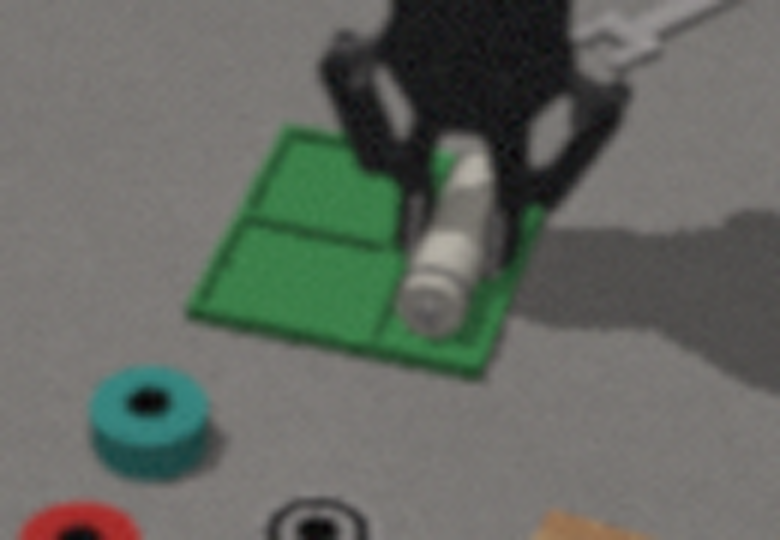

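```bash
python3 -m jog '[[[0,0,0],[0,0,0],0.4],[[0,0,0],[0,0,0],0.45],[[0,0,0],[0,0,0],0.5],[[0,0,0],[0,0,0],0.5]]';python3 - <<'E'
from h import *
o=readout.get_obs();print(o['tcp_pos'],o['contact_force'],o['ft_torque'])
cv2.imwrite("pics/w10.png",capture("wrist")[:,:,::-1])
E
```

```text
time_s: 12.07
tcp_pos: [0.5097, -0.3243, 0.0056]
ee_rot: [-2.306, -2.131, -0.009]
contact_force: [-2.6, 1.7, 5.0]
opening: 0.0371
[ 0.50965542 -0.32430267  0.00557504] [-2.58733898  1.66848715  4.97418306] [ 2.22550136e-01  5.13003801e-01 -1.76755254e-04]
```

View pics/w10.png

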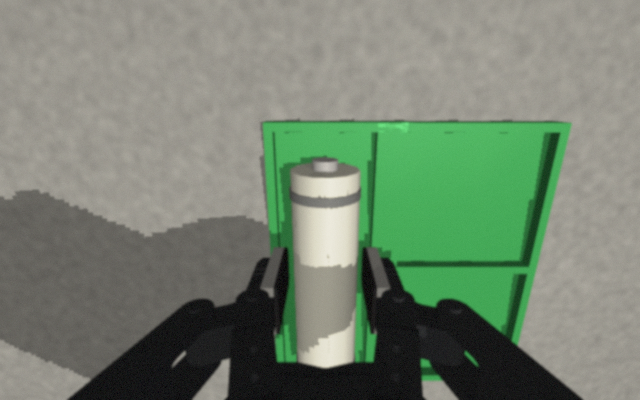

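```bash
python3 -m jog '[[[0,0,0],[0,0,-0.2],0.5],[[0,0,0],[0,0,-0.2],0.55],[[0,0,0],[0,0,-0.3],0.55],[[0,0,0],[0,0,-1],0.6],[[0,0,0],[0,0,-1.5],0.6],[[0,0,0],[0,0,-2.5],0.7],[[0,0,0],[0,0,-2],1],[[0,0,0],[0,0,0],1]]';python3 - <<'E'
from h import *
goto(.5327,-.1187,-4.5,.1)
o=readout.get_obs()
cv2.imwrite("pics/w11.png",capture("wrist")[:,:,::-1])
for r in cut_out("wrist","roller")[:2]:
    ys,xs=np.nonzero(r['region']);print(r['p'],r['extent'],px2w("wrist",(xs.mean(),ys.mean()),.018,o))
E
```

```text
time_s: 12.78
tcp_pos: [0.5075, -0.3217, 0.0717]
ee_rot: [-2.3, -2.131, 0.008]
contact_force: [0.7, -1.2, 1.1]
opening: 0.0817
tcp [ 0.5075 -0.3217  0.0717] tooly yaw -4.4 tilt [-0.008  0.001 -1.   ] open 0.0817 t 12.78 F [ 0.7 -1.2  1.1]
rz(tool)=0.1 deg  q7 0.72
shift now tool cm [20.44  0.95 -2.82]  after turn [20.44  0.89 -2.82]
0.65 [306.2, 141.0, 49.3, 173.5] [[ 0.50963675 -0.32477491]]
```

View pics/w11.png

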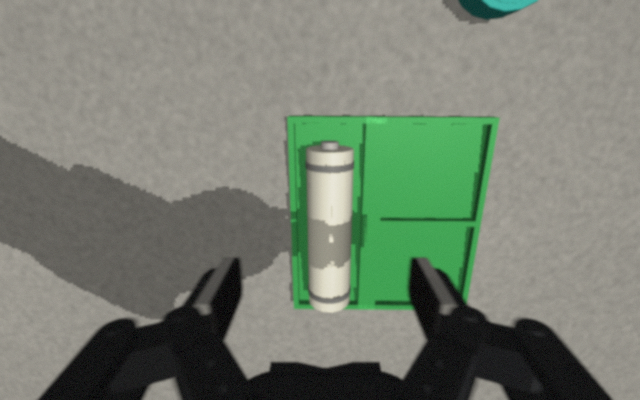

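```bash
python3 -m jog '[[[0,0,0],[1,0,-2],1],[[0,0,0],[3,0.2,-2],1],[[0,0,0],[3.5,0.3,-1],1],[[-0.5,0,0],[3,0.2,0],1],[[0,0,0],[0,0,0],1],[[0,0,0],[0,0,0],1],[[0,0,0],[0,0,0],1]]';python3 - <<'E'
from h import *
goto(.5327,-.1187,-4.5,.1)
o=readout.get_obs()
im=capture("wrist");cv2.imwrite("pics/w12.png",im[:,:,::-1])
for r in cut_out("wrist","large_bearing")[:4]:
    ys,xs=np.nonzero(r['region']);print(r['p'],r['extent'],px2w("wrist",(xs.mean(),ys.mean()),.018,o),im[r['region']].mean(0))
E
```

```text
time_s: 13.47
tcp_pos: [0.5203, -0.2118, 0.1186]
ee_rot: [-2.301, -2.127, 0.001]
contact_force: [-0.1, -0.6, 0.6]
opening: 0.0855
tcp [ 0.5203 -0.2118  0.1186] tooly yaw -4.5 tilt [-0.006  0.006 -1.   ] open 0.0855 t 13.47 F [-0.1 -0.6  0.6]
rz(tool)=0.0 deg  q7 0.49
shift now tool cm [9.37 0.52 1.9 ]  after turn [9.37 0.51 1.9 ]
0.75 [407.7, 121.8, 77.6, 63.3] [[ 0.61445152 -0.18019903]] [ 57.59428571 146.16136054 134.90367347]
0.73 [301.3, 43.6, 63.2, 73.4] [[ 0.53116506 -0.12214517]] [117.84716835 115.10912852 111.03077321]
0.55 [414.0, 1.5, 82.6, 64.9] [[ 0.61895937 -0.09755196]] [178.78763557  53.88221258  50.04685466]
```

View pics/w12.png

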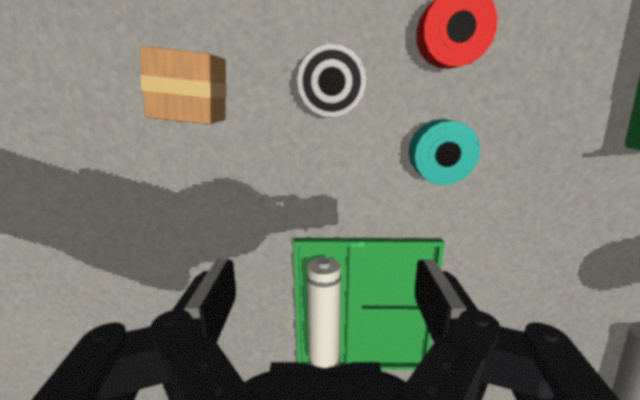

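```bash
python3 -m jog '[[[0,0,0],[2.5,0.15,1],0.8],[[0,0,0],[3.5,0.2,1.5],0.8],[[0,0,0],[2.5,0.1,1.5],0.8],[[0,0,0],[0.5,0,1],0.8],[[0,0,0],[0,0,0],0.8],[[0,0,0],[0,0,0],0.8]]';python3 - <<'E'
from h import *
goto(.532,-.1205,-4.5,.006)
E
```

```text
time_s: 14.07
tcp_pos: [0.5305, -0.1336, 0.0666]
ee_rot: [-2.327, -2.108, 0.011]
contact_force: [0.3, -0.9, -0.2]
opening: 0.0687
tcp [ 0.5305 -0.1336  0.0666] tooly yaw -5.6 tilt [-0.006 -0.003 -1.   ] open 0.0687 t 14.07 F [ 0.3 -0.9 -0.2]
rz(tool)=-1.1 deg  q7 0.36
shift now tool cm [1.35 0.06 6.05]  after turn [1.34 0.09 6.05]
```

```bash
python3 -m jog '[[[-0.3,0,-1],[1.3,0.05,0.5],0.8],[[0,0,0],[0,0,1],0.8],[[0,0,0],[0,0,1],0.8],[[0,0,0],[0,0,1],0.8],[[0,0,0],[0,0,0.5],0.8],[[0,0,0],[0,0,0],0.8],[[0,0,0],[0,0,0],0.8]]';python3 - <<'E'
from h import *
goto(.532,-.1205,-4.5,.006)
cv2.imwrite("pics/w13.png",capture("wrist")[:,:,::-1])
E
```

```text
time_s: 14.65
tcp_pos: [0.5321, -0.1283, 0.0238]
ee_rot: [2.314, 2.115, -0.007]
contact_force: [0.5, -0.2, -0.1]
opening: 0.0683
tcp [ 0.5321 -0.1283  0.0238] tooly yaw -5.2 tilt [ 0.001 -0.008 -1.   ] open 0.0683 t 14.65 F [ 0.5 -0.2 -0.1]
rz(tool)=-0.7 deg  q7 0.39
shift now tool cm [ 0.79 -0.09  1.78]  after turn [ 0.79 -0.08  1.78]
```

View pics/w13.png

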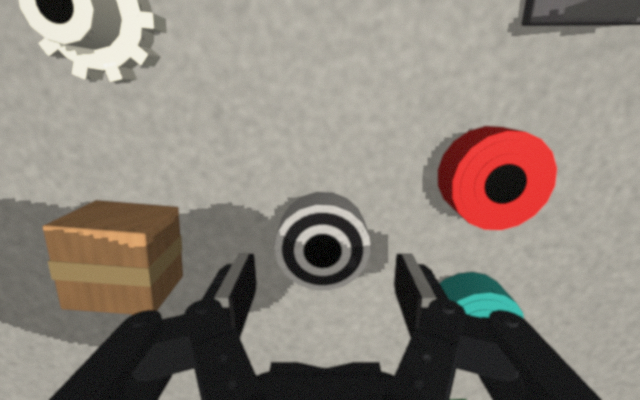

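```bash
python3 - <<'E'
from h import *
o=readout.get_obs();print(px2w("wrist",[(322,250)],.022,o))
for r in cut_out("wrist","large_bearing")[:3]: print(r['p'],r['extent'])
E
python3 -m jog '[[[0,0,-0.6],[0.9,0,0],0.8],[[0,0,0],[0,0,0],0.8],[[0,0,0],[0,0,0.8],0.8],[[0,0,0],[0,0,0.6],0.8],[[0,0,0],[0,0,0],0.8],[[0,0,0],[0,0,0],0.8]]';python3 - <<'E'
from h import *
goto(.532,-.1205,-4.5,.006)
cv2.imwrite("pics/w14.png",capture("wrist")[:,:,::-1])
E
```

```text
[[ 0.53110048 -0.12325258]]
0.98 [276.2, 193.2, 93.5, 101.1]
0.96 [432.8, 126.6, 125.6, 102.2]
0.72 [437.9, 273.3, 85.4, 45.5]
time_s: 15.25
tcp_pos: [0.535, -0.1177, 0.0103]
ee_rot: [2.298, 2.128, -0.002]
contact_force: [-0.1, -0.4, 0.5]
opening: 0.0686
tcp [ 0.535  -0.1177  0.0103] tooly yaw -4.4 tilt [ 0.006 -0.008 -1.   ] open 0.0686 t 15.25 F [-0.1 -0.4  0.5]
rz(tool)=0.1 deg  q7 0.4
shift now tool cm [-0.3  -0.28  0.43]  after turn [-0.3  -0.28  0.43]
```

View pics/w14.png

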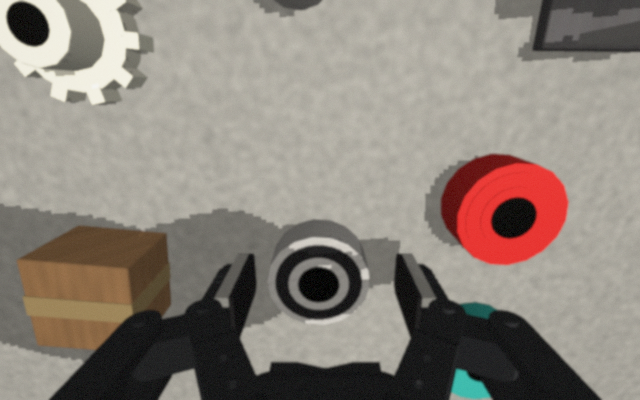

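```bash
python3 -m jog '[[[0.4,0.4,0],[-0.4,-0.3,0.4],0.8],[[0,0,0],[0,0,0],0.8],[[0,0,0],[0,0,0],0.6],[[0,0,0],[0,0,0],0.3],[[0,0,0],[0,0,0],0.3],[[0,0,0],[0,0,0],0.3],[[0,0,0],[0,0,0],0.3]]' 60;python3 - <<'E'
from h import *
goto(.532,-.1205,-4.5,.006)
cv2.imwrite("pics/w15.png",capture("wrist")[:,:,::-1])
E
```

```text
time_s: 15.88
tcp_pos: [0.5311, -0.123, 0.0064]
ee_rot: [-2.306, -2.131, 0.001]
contact_force: [0.0, -0.0, 0.1]
opening: 0.0475
tcp [ 0.5311 -0.123   0.0064] tooly yaw -4.5 tilt [-0.002  0.001 -1.   ] open 0.0475 t 15.88 F [ 0.  -0.   0.1]
rz(tool)=-0.0 deg  q7 0.42
shift now tool cm [0.26 0.07 0.04]  after turn [0.26 0.07 0.04]
```

View pics/w15.png

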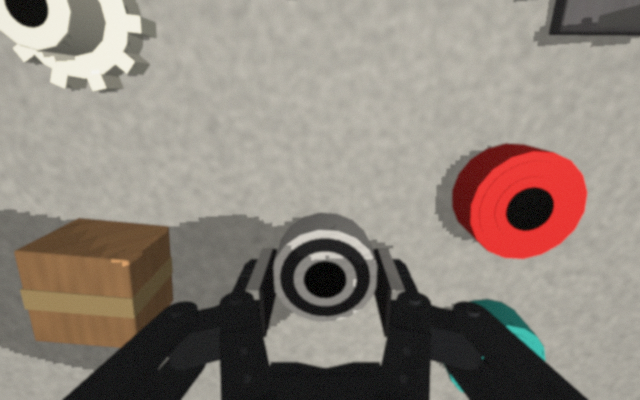

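```bash
python3 -m jog '[[[0,0,0],[0,0,-1],0.3],[[0,0,0],[0,0,-2.5],0.3],[[0,0,0],[0,0,-2.5],0.3],[[0,0,0],[-1.5,0.4,-1],0.3],[[0,0,0],[-3.2,0.9,0],0.3],[[0,0,0],[-3.7,1,0],0.3],[[0,0,0],[-3.7,1,0],0.3],[[0,0,0],[-3.7,1,0],0.3],[[0,0,0],[-3.2,0.9,0],0.3],[[0,0,0],[-1.5,0.4,0],0.3],[[0,0,0],[0,0,0],0.3],[[0,0,0],[0,0,0],0.3]]';python3 - <<'E'
from h import *
goto(.577,-.367,-4.5,.012)
cv2.imwrite("pics/w16.png",capture("wrist")[:,:,::-1])
E
```

```text
time_s: 16.93
tcp_pos: [0.5721, -0.3361, 0.0827]
ee_rot: [-2.293, -2.141, 0.006]
contact_force: [0.2, 1.2, -1.9]
opening: 0.0474
tcp [ 0.5721 -0.3361  0.0827] tooly yaw -4.0 tilt [-0.006  0.001 -1.   ] open 0.0474 t 16.93 F [ 0.2  1.2 -1.9]
rz(tool)=0.5 deg  q7 0.69
shift now tool cm [-3.05  0.74  7.06]  after turn [-3.04  0.77  7.06]
```

View pics/w16.png

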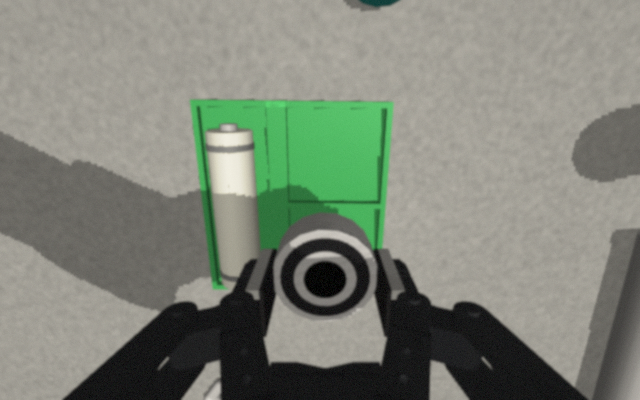

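```bash
python3 -m jog '[[[0,0,0.5],[-2,0.5,0.5],0.3],[[0,0,0],[-1.1,0.3,1],0.3],[[0,0,0],[0,0,1.2],0.3],[[0,0,0],[0,0,1],0.3],[[0,0,0],[0,0,0],0.3],[[0,0,0],[0,0,0],0.3]]';python3 - <<'E'
from h import *
goto(.577,-.367,-4.5,.012)
E
```

```text
time_s: 17.48
tcp_pos: [0.5786, -0.3556, 0.0412]
ee_rot: [-2.284, -2.136, -0.002]
contact_force: [1.2, 0.3, -0.5]
opening: 0.0477
tcp [ 0.5786 -0.3556  0.0412] tooly yaw -3.8 tilt [-0.009  0.011 -1.   ] open 0.0477 t 17.48 F [ 1.2  0.3 -0.5]
rz(tool)=0.7 deg  q7 0.73
shift now tool cm [-1.18 -0.06  2.91]  after turn [-1.18 -0.04  2.91]
```

```bash
python3 -m jog '[[[-0.5,-0.6,0.6],[-1.2,0,0],0.3],[[0,0,0],[0,0,0],0.3],[[0,0,0],[0,0,0.7],0.3],[[0,0,0],[0,0,0.7],0.3],[[0,0,0],[0,0,0],0.3],[[0,0,0],[0,0,0],0.3]]';python3 - <<'E'
from h import *
goto(.577,-.367,-4.5,.012)
cv2.imwrite("pics/w17.png",capture("wrist")[:,:,::-1])
E
```

```text
time_s: 17.98
tcp_pos: [0.5784, -0.3658, 0.0259]
ee_rot: [-2.304, -2.135, -0.001]
contact_force: [-0.5, -0.5, -1.1]
opening: 0.0477
tcp [ 0.5784 -0.3658  0.0259] tooly yaw -4.3 tilt [ 0.     0.001 -1.   ] open 0.0477 t 17.98 F [-0.5 -0.5 -1.1]
rz(tool)=0.2 deg  q7 0.74
shift now tool cm [-0.13 -0.13  1.39]  after turn [-0.13 -0.13  1.39]
```

View pics/w17.png

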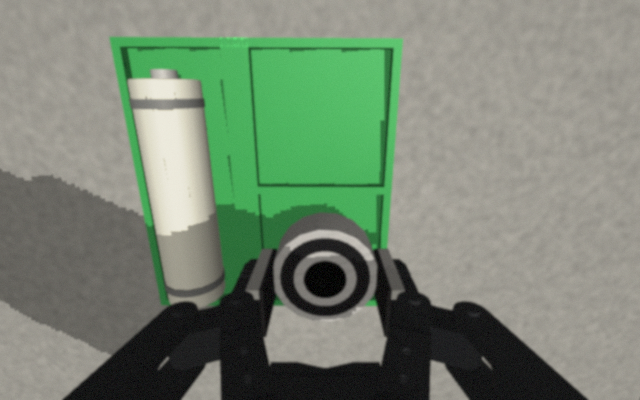

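```bash
python3 - <<'E'
from h import *
o=readout.get_obs()
p=px2w("wrist",[(111,38),(403,38),(162,305),(322,186)],.009,o);print(p.round(4))
a=np.radians(-4.4);Q=np.array([[np.cos(a),-np.sin(a)],[np.sin(a),np.cos(a)]])
for q,pp in zip([(-.067,.073),(.067,.073),(-.067,-.073),(.0295,0)],p): print((pp-Q@q).round(4))
E
python3 -m jog '[[[0,0,0],[-0.1,-0.1,0.5],0.3],[[0,0,0],[0,0,0.4],0.3],[[0,0,0],[0,0,0],0.3],[[0,0,0],[0,0,0],0.3]]'
```

```text
[[ 0.4891 -0.2539]
 [ 0.6215 -0.2638]
 [ 0.4775 -0.3983]
 [ 0.5794 -0.331 ]]
[ 0.5503 -0.3318]
[ 0.5491 -0.3314]
[ 0.5499 -0.3306]
[ 0.55   -0.3287]
time_s: 18.37
tcp_pos: [0.5774, -0.3667, 0.0162]
ee_rot: [-2.303, -2.136, -0.001]
contact_force: [1.0, 0.3, -1.7]
opening: 0.0474
```

```bash
python3 -m jog '[[[0,0,0],[0,0,0.3],0.3],[[0,0,0],[0,0,0.2],0.3],[[0,0,0],[0,0,0],0.3]]'; python3 -m jog '[[[0,0,0],[0,0,0.2],0.3],[[0,0,0],[0,0,0],0.3]]';  python3 -m jog '[[[0,0,0],[0,0,0.2],0.3],[[0,0,0],[0,0,0],0.3]]'
```

```text
time_s: 18.62
tcp_pos: [0.5775, -0.3668, 0.0109]
ee_rot: [-2.304, -2.136, -0.002]
contact_force: [-0.7, -0.0, -1.2]
opening: 0.0476
time_s: 18.78
tcp_pos: [0.5781, -0.3672, 0.0097]
ee_rot: [2.303, 2.136, 0.002]
contact_force: [0.0, 0.3, -1.8]
opening: 0.0473
time_s: 18.95
tcp_pos: [0.5785, -0.3675, 0.01]
ee_rot: [2.303, 2.135, 0.004]
contact_force: [0.0, -0.1, -1.6]
opening: 0.048
```

```bash
python3 -m jog '[[[0,0,0],[0,0,0],0.62],[[0,0,0],[0,0,0],0.66],[[0,0,0],[0,0,0],0.7],[[0,0,0],[0,0,0],0.7],[[0,0,0],[0,0,-0.4],0.7],[[0,0,0],[0,0,-1],0.7],[[0,0,0],[0,0,-2],0.7],[[0,0,0],[0,0,-3],0.7],[[0,0,0],[0,0,-2],1],[[0,0,0],[0,0,0],1],[[0,0,0],[0,0,0],1]]';python3 - <<'E'
from h import *
goto(.5487,.1373,-4.5,.1)
cv2.imwrite("pics/w18.png",capture("wrist")[:,:,::-1])
E
```

```text
time_s: 19.87
tcp_pos: [0.5785, -0.3681, 0.1001]
ee_rot: [2.302, 2.134, 0.004]
contact_force: [-1.0, 0.2, -0.5]
opening: 0.0856
tcp [ 0.5785 -0.3681  0.1001] tooly yaw -4.3 tilt [ 0.004 -0.    -1.   ] open 0.0856 t 19.87 F [-1.   0.2 -0.5]
rz(tool)=0.2 deg  q7 0.71
shift now tool cm [ 5.017e+01 -6.800e+00 -2.000e-02]  after turn [ 5.015e+01 -6.940e+00 -2.000e-02]
```

View pics/w18.png

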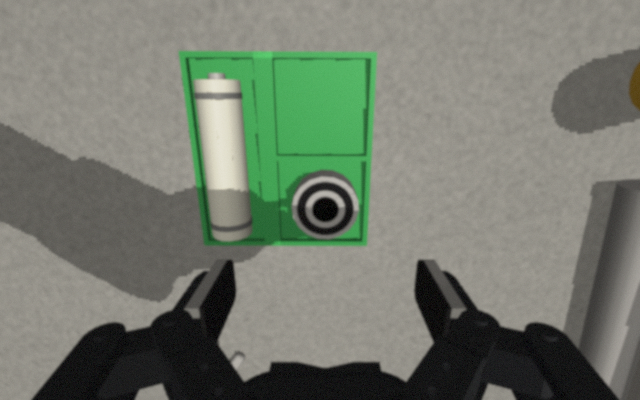

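```bash
python3 -m jog '[[[0,0,0],[2,-0.3,-1.5],1],[[0,0,0],[3.5,-0.5,-1],1],[[0,0,0],[4.1,-0.6,0],1],[[0,0,0],[4.1,-0.6,0],1],[[0,0,0],[4.1,-0.6,0],1],[[0,0,0],[4.1,-0.6,0],1],[[0,0,0],[4.1,-0.6,0],1],[[0,0,0],[4.1,-0.6,0],1],[[0,0,0],[3.5,-0.5,0],1],[[0,0,0],[2,-0.3,0],1],[[0,0,0],[0,0,0],1],[[0,0,0],[0,0,0],1]]';python3 - <<'E'
from h import *
goto(.5487,.1373,-4.5,.1)
E
```

```text
time_s: 20.92
tcp_pos: [0.5449, 0.0008, 0.1124]
ee_rot: [-2.302, -2.127, 0.022]
contact_force: [-0.4, -0.4, 0.8]
opening: 0.0854
tcp [0.5449 0.0008 0.1124] tooly yaw -4.5 tilt [-0.015 -0.004 -1.   ] open 0.0854 t 20.92 F [-0.4 -0.4  0.8]
rz(tool)=-0.0 deg  q7 0.07
shift now tool cm [13.64 -0.68  1.17]  after turn [13.64 -0.68  1.17]
```

```bash
python3 -m jog '[[[-0.6,0,0],[2,-0.2,0],1],[[0,0,0],[3.5,-0.3,0],1],[[0,0,0],[1,0,0],1],[[0,0,0],[0,0,0],1],[[0,0,0],[0,0,0],1]]';python3 - <<'E'
from h import *
goto(.5487,.1373,-4.5,.1)
o=readout.get_obs()
im=capture("wrist");cv2.imwrite("pics/w19.png",im[:,:,::-1])
for r in cut_out("wrist","flanged_bush")[:4]:
    ys,xs=np.nonzero(r['region']);print(r['p'],r['extent'])
E
```

```text
time_s: 21.33
tcp_pos: [0.5444, 0.0597, 0.1096]
ee_rot: [2.316, 2.118, -0.021]
contact_force: [0.1, -0.7, 0.2]
opening: 0.0858
tcp [0.5444 0.0597 0.1096] tooly yaw -5.1 tilt [-0.008 -0.011 -1.   ] open 0.0858 t 21.33 F [ 0.1 -0.7  0.2]
rz(tool)=-0.6 deg  q7 -0.06
shift now tool cm [ 7.78 -0.26  0.87]  after turn [ 7.78 -0.17  0.87]
0.71 [288.9, 67.2, 64.3, 64.6]
```

View pics/w19.png

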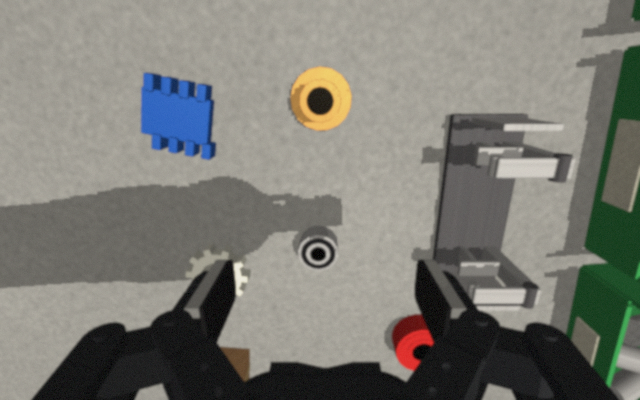

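```bash
python3 - <<'E'
from h import *
o=readout.get_obs()
print(px2w("wrist",[(320,101)],.034,o),px2w("wrist",[(321,99)],.006,o),px2w("wrist",[(318,254)],.02,o))
E
```

```text
[[0.54759728 0.13337363]] [[0.54779698 0.13362279]] [[0.53408344 0.01213437]]
```

```bash
python3 -m jog '[[[-0.3,0.5,-0.4],[2,-0.05,0],0.7],[[0,0,0],[3.5,-0.1,0.5],0.7],[[0,0,0],[2,0,0.5],0.7],[[0,0,0],[0.3,0,0.5],0.7],[[0,0,0],[0,0,0.5],0.7],[[0,0,0],[0,0,0],0.7],[[0,0,0],[0,0,0],0.7]]';python3 - <<'E'
from h import *
goto(.548,.1335,-4.5,.012)
E
```

```text
time_s: 22.02
tcp_pos: [0.5518, 0.13, 0.0886]
ee_rot: [2.326, 2.105, -0.004]
contact_force: [-0.5, -0.3, -0.0]
opening: 0.0597
tcp [0.5518 0.13   0.0886] tooly yaw -5.7 tilt [ 0.001 -0.005 -1.   ] open 0.0597 t 22.02 F [-0.5 -0.3 -0. ]
rz(tool)=-1.2 deg  q7 -0.16
shift now tool cm [ 0.34 -0.42  7.66]  after turn [ 0.35 -0.41  7.66]
```

```bash
python3 -m jog '[[[0,0.3,-1],[0.35,-0.4,1],0.7],[[0,0,0],[0,0,1.2],0.7],[[0,0,0],[0,0,1.2],0.7],[[0,0,0],[0,0,1],0.7],[[0,0,0],[0,0,0],0.7],[[0,0,0],[0,0,0],0.7]]';python3 - <<'E'
from h import *
goto(.548,.1335,-4.5,.012)
o=readout.get_obs()
im=capture("wrist");cv2.imwrite("pics/w20.png",im[:,:,::-1])
E
```

```text
time_s: 22.52
tcp_pos: [0.5471, 0.1282, 0.0396]
ee_rot: [2.316, 2.121, -0.002]
contact_force: [-0.1, 1.3, -0.3]
opening: 0.0599
tcp [0.5471 0.1282 0.0396] tooly yaw -5.1 tilt [-0.    -0.001 -1.   ] open 0.0599 t 22.52 F [-0.1  1.3 -0.3]
rz(tool)=-0.6 deg  q7 -0.11
shift now tool cm [0.54 0.04 2.76]  after turn [0.54 0.05 2.76]
```

View pics/w20.png

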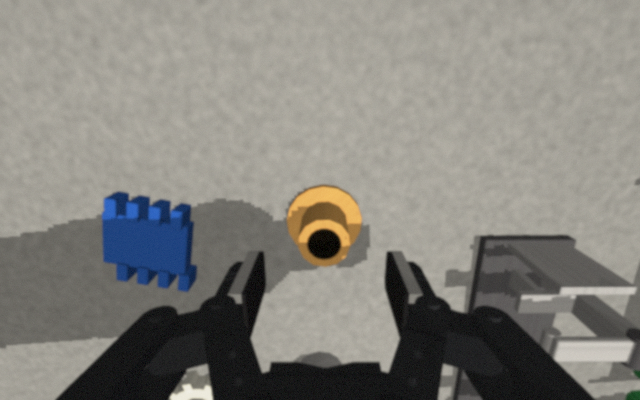

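```bash
python3 - <<'E'
from h import *
print(px2w("wrist",[(323,244)],.034))
E
python3 -m jog '[[[0,0,-0.5],[0.5,0.05,0.5],0.7],[[0,0,0],[0,0,0.8],0.7],[[0,0,0],[0,0,0.8],0.7],[[0,0,0],[0,0,0],0.7],[[0,0,0],[0,0,0],0.7]]';python3 - <<'E'
from h import *
goto(.548,.1335,-4.5,.012)
E
```

```text
[[0.54644589 0.1346636 ]]
time_s: 22.98
tcp_pos: [0.5491, 0.1344, 0.0173]
ee_rot: [2.305, 2.132, 0.002]
contact_force: [0.5, -0.2, -0.3]
opening: 0.0597
tcp [0.5491 0.1344 0.0173] tooly yaw -4.4 tilt [ 0.002 -0.001 -1.   ] open 0.0597 t 22.98 F [ 0.5 -0.2 -0.3]
rz(tool)=0.1 deg  q7 -0.1
shift now tool cm [-0.1  -0.11  0.53]  after turn [-0.1  -0.11  0.53]
```

```bash
python3 -m jog '[[[0,0,0],[0,-0.2,0.4],0.7],[[0,0,0],[0,0,0],0.7],[[0,0,0],[0,0,0],0.4],[[0,0,0],[0,0,0],0.1],[[0,0,0],[0,0,0],0.1],[[0,0,0],[0,0,0],0.1],[[0,0,0],[0,0,0],0.1],[[0,0,0],[0,0,0],0.1]]' 50;python3 - <<'E'
from h import *
goto(.548,.1335,-4.5,.012)
o=readout.get_obs()
im=capture("wrist");cv2.imwrite("pics/w21.png",im[:,:,::-1])
E
```

```text
time_s: 23.65
tcp_pos: [0.5473, 0.1345, 0.0135]
ee_rot: [2.305, 2.132, 0.003]
contact_force: [-0.5, 0.7, -1.1]
opening: 0.0266
tcp [0.5473 0.1345 0.0135] tooly yaw -4.5 tilt [ 0.003 -0.    -1.   ] open 0.0266 t 23.65 F [-0.5  0.7 -1.1]
rz(tool)=0.0 deg  q7 -0.09
shift now tool cm [-0.09  0.08  0.15]  after turn [-0.09  0.08  0.15]
```

View pics/w21.png

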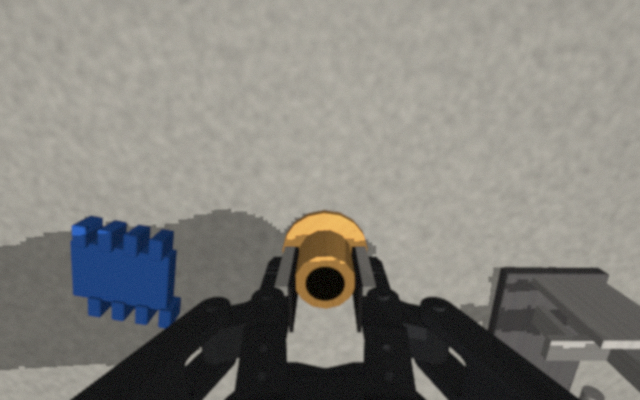

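```bash
python3 -m jog '[[[0,0,0],[0,0,-1],0.1],[[0,0,0],[0,0,-2.5],0.1],[[0,0,0],[0,0,-3],0.1],[[0,0,0],[-1.5,0.2,-1.5],0.1],[[0,0,0],[-3,0.5,0],0.1],[[0,0,0],[-4,0.65,0],0.1],[[0,0,0],[-4.1,0.65,0],0.1],[[0,0,0],[-4.1,0.65,0],0.1],[[0,0,0],[-4.1,0.65,0],0.1],[[0,0,0],[-4.1,0.65,0],0.1],[[0,0,0],[-4.1,0.65,0],0.1],[[0,0,0],[-4,0.65,0],0.1]]'; python3 -m jog '[[[0,0,0],[-3.5,0.6,0],0.1],[[0,0,0],[-2,0.3,0],0.1],[[0,0,0],[0,0,0],0.1],[[0,0,0],[0,0,0],0.1]]';python3 - <<'E'
from h import *
goto(.582,-.2975,-4.5,.0165)
E
```

```text
time_s: 24.7
tcp_pos: [0.5794, -0.1913, 0.103]
ee_rot: [-2.277, -2.163, -0.017]
contact_force: [1.4, 1.0, -1.4]
opening: 0.0263
time_s: 25.03
tcp_pos: [0.5826, -0.2649, 0.1064]
ee_rot: [2.29, 2.139, 0.009]
contact_force: [0.1, 0.5, -2.1]
opening: 0.0264
tcp [ 0.5826 -0.2649  0.1064] tooly yaw -3.9 tilt [ 0.01  -0.002 -1.   ] open 0.0264 t 25.03 F [ 0.1  0.5 -2.1]
rz(tool)=0.6 deg  q7 0.57
shift now tool cm [-3.24  0.08  8.99]  after turn [-3.24  0.11  8.99]
```

```bash
python3 -m jog '[[[0.5,0,0.5],[-2,0,0.5],0.1],[[0,0,0],[-1.3,0.1,1],0.1],[[0,0,0],[0,0,1.5],0.1],[[0,0,0],[0,0,1.5],0.1],[[0,0,0],[0,0,1],0.1],[[0,0,0],[0,0,0],0.1],[[0,0,0],[0,0,0],0.1]]';python3 - <<'E'
from h import *
goto(.582,-.2975,-4.5,.0165)
E
```

```text
time_s: 25.62
tcp_pos: [0.5832, -0.2907, 0.049]
ee_rot: [-2.294, -2.142, -0.007]
contact_force: [-0.4, 0.3, -0.7]
opening: 0.0263
tcp [ 0.5832 -0.2907  0.049 ] tooly yaw -3.9 tilt [ 0.001  0.005 -1.   ] open 0.0263 t 25.62 F [-0.4  0.3 -0.7]
rz(tool)=0.6 deg  q7 0.64
shift now tool cm [-0.7  -0.07  3.24]  after turn [-0.7  -0.07  3.24]
```

```bash
python3 -m jog '[[[0,-0.3,0.5],[-0.75,-0.05,0],0.1],[[0,0,0],[0,0,0.6],0.1],[[0,0,0],[0,0,0.8],0.1],[[0,0,0],[0,0,0.6],0.1],[[0,0,0],[0,0,0],0.1],[[0,0,0],[0,0,0],0.1]]';python3 - <<'E'
from h import *
goto(.582,-.2975,-4.5,.0165)
im=capture("wrist");cv2.imwrite("pics/w22.png",im[:,:,::-1])
E
```

```text
time_s: 26.12
tcp_pos: [0.5842, -0.2973, 0.029]
ee_rot: [2.3, 2.134, 0.004]
contact_force: [-0.0, 0.3, -1.2]
opening: 0.0264
tcp [ 0.5842 -0.2973  0.029 ] tooly yaw -4.3 tilt [ 0.004 -0.001 -1.   ] open 0.0264 t 26.12 F [-0.   0.3 -1.2]
rz(tool)=0.2 deg  q7 0.65
shift now tool cm [-0.03 -0.22  1.25]  after turn [-0.03 -0.22  1.25]
```

View pics/w22.png

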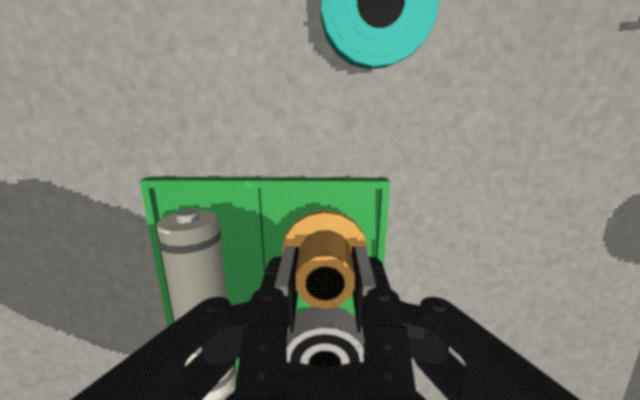

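```bash
python3 -m jog '[[[0,0,0],[0,-0.25,0.5],0.1],[[0,0,0],[0,0,0.4],0.1],[[0,0,0],[0,0,0],0.1],[[0,0,0],[0,0,0],0.1]]'; python3 -m jog '[[[0,0,0],[0,0,0.25],0.1],[[0,0,0],[0,0,0],0.1]]'; python3 -m jog '[[[0,0,0],[0,0,0.2],0.1],[[0,0,0],[0,0,0],0.1]]'
```

```text
time_s: 26.5
tcp_pos: [0.5816, -0.2972, 0.0195]
ee_rot: [2.3, 2.134, 0.005]
contact_force: [0.5, -0.4, -0.4]
opening: 0.0264
time_s: 26.67
tcp_pos: [0.5816, -0.2972, 0.0168]
ee_rot: [2.3, 2.134, 0.005]
contact_force: [-0.1, -0.3, -1.6]
opening: 0.0262
time_s: 26.83
tcp_pos: [0.5824, -0.2977, 0.0169]
ee_rot: [2.3, 2.133, 0.007]
contact_force: [0.2, -0.1, -1.3]
opening: 0.0262
```

Contact at 0.0168 as expected. Release and lift.

```bash
python3 -m jog '[[[0,0,0],[0,0,0],0.4],[[0,0,0],[0,0,0],0.45],[[0,0,0],[0,0,0],0.5],[[0,0,0],[0,0,0],0.5],[[0,0,0],[0,0,-0.5],0.5],[[0,0,0],[0,0,-1.5],0.5],[[0,0,0],[0,0,-3],0.5],[[0,0,0],[0,0,-3],0.7],[[0,0,0],[0,0,-1],1],[[0,0,0],[0,0,0],1],[[0,0,0],[0,0,0],1]]';python3 - <<'E'
from h import *
goto(.4429,-.0023,-14.5,.1)
cv2.imwrite("pics/w23.png",capture("wrist")[:,:,::-1])
E
```

```text
time_s: 27.75
tcp_pos: [0.5824, -0.2985, 0.1151]
ee_rot: [2.298, 2.13, 0.008]
contact_force: [-0.3, -0.2, -0.1]
opening: 0.0852
tcp [ 0.5824 -0.2985  0.1151] tooly yaw -4.3 tilt [ 0.009 -0.002 -1.   ] open 0.0852 t 27.75 F [-0.3 -0.2 -0.1]
rz(tool)=10.2 deg  q7 0.61
shift now tool cm [ 28.48 -16.17   1.32]  after turn [ 25.18 -20.94   1.32]
```

View pics/w23.png

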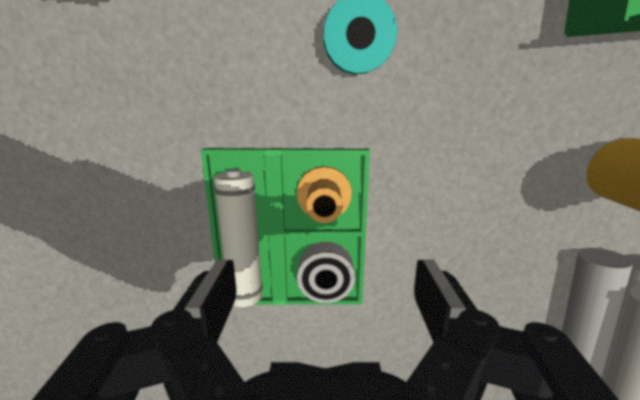

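```bash
python3 -m jog '[[[0.3,0,5],[0.3,-0.3,0],1],[[0,0,5],[0.5,-0.7,0],1],[[0,0,0],[1.5,-2,0],1],[[0,0,0],[2.4,-3,0],1],[[0,0,0],[2.5,-3.1,0],1],[[0,0,0],[2.5,-3.1,0],1],[[0,0,0],[2.5,-3.1,0],1],[[0,0,0],[2.2,-2.8,0],1],[[0,0,0],[1.4,-1.7,0],1],[[0,0,0],[0,0,0],1],[[0,0,0],[0,0,0],1]]';python3 - <<'E'
from h import *
goto(.4429,-.0023,-14.5,.1)
o=readout.get_obs()
cv2.imwrite("pics/w24.png",capture("wrist")[:,:,::-1])
for r in cut_out("wrist","sprocket")[:4]: print(r['p'],r['extent'])
E
```

```text
time_s: 28.72
tcp_pos: [0.4118, -0.0865, 0.0992]
ee_rot: [-2.479, -1.909, 0.032]
contact_force: [0.3, -0.8, 0.6]
opening: 0.0856
tcp [ 0.4118 -0.0865  0.0992] tooly yaw -14.8 tilt [-0.024 -0.003 -1.   ] open 0.0856 t 28.72 F [ 0.3 -0.8  0.6]
rz(tool)=-0.3 deg  q7 0.02
shift now tool cm [ 8.93  0.85 -0.17]  after turn [ 8.93  0.9  -0.17]
0.94 [298.6, 40.6, 82.9, 85.3]
```

View pics/w24.png

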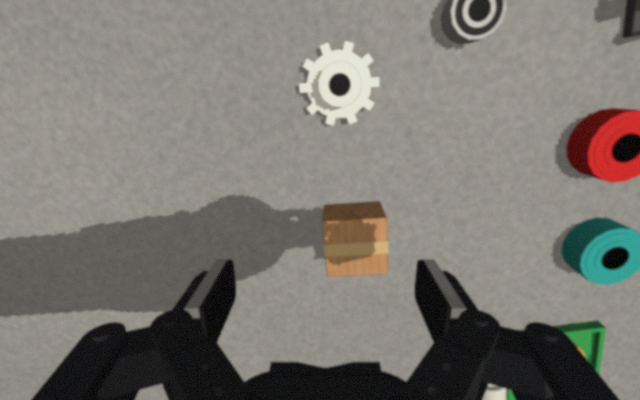

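```bash
python3 - <<'E'
from h import *
p=px2w("wrist",[(340,84)],.03)[0];print(p); goto(p[0],p[1],-14.5,.015)
E
python3 -m jog '[[[-1,0,-0.3],[2,0.2,0],0.7],[[0,0,0],[3.5,0.3,0],0.7],[[0,0,0],[2.3,0.2,0.5],0.7],[[0,0,0],[0.6,0.1,0.5],0.7],[[0,0,0],[0,0,0],0.7],[[0,0,0],[0,0,0],0.7]]';python3 - <<'E'
from h import *
goto(.4429,-.0033,-14.5,.015)
E
```

```text
[ 0.44264158 -0.00726436]
tcp [ 0.4127 -0.0877  0.0995] tooly yaw -14.9 tilt [-0.023 -0.003 -1.   ] open 0.0856 t 28.82 F [ 0.2 -0.5  0.3]
rz(tool)=-0.4 deg  q7 0.02
shift now tool cm [8.62 1.   8.35]  after turn [8.62 1.06 8.35]
time_s: 29.32
tcp_pos: [0.4492, -0.0153, 0.088]
ee_rot: [2.491, 1.895, -0.016]
contact_force: [0.2, 0.2, 0.8]
opening: 0.0599
tcp [ 0.4492 -0.0153  0.088 ] tooly yaw -15.5 tilt [-0.001 -0.016 -1.   ] open 0.0599 t 29.32 F [0.2 0.2 0.8]
rz(tool)=-1.0 deg  q7 -0.14
shift now tool cm [ 1.1  -0.95  7.28]  after turn [ 1.11 -0.93  7.28]
```

```bash
python3 -m jog '[[[0,0.8,-0.9],[0.8,-0.9,0],0.7],[[0,0,0],[0,0,1],0.7],[[0,0,0],[0,0,1.2],0.7],[[0,0,0],[0,0,1.2],0.7],[[0,0,0],[0,0,0],0.7],[[0,0,0],[0,0,0],0.7]]';python3 - <<'E'
from h import *
goto(.4428,-.0065,-14.5,.015)
cv2.imwrite("pics/w25.png",capture("wrist")[:,:,::-1])
E
```

```text
time_s: 29.82
tcp_pos: [0.4403, -0.0118, 0.0516]
ee_rot: [2.492, 1.907, 0.002]
contact_force: [-0.7, 0.7, 0.7]
opening: 0.0598
tcp [ 0.4403 -0.0118  0.0516] tooly yaw -15.2 tilt [ 0.003 -0.002 -1.   ] open 0.0598 t 29.82 F [-0.7  0.7  0.7]
rz(tool)=-0.7 deg  q7 -0.08
shift now tool cm [0.58 0.09 3.66]  after turn [0.58 0.1  3.66]
```

View pics/w25.png

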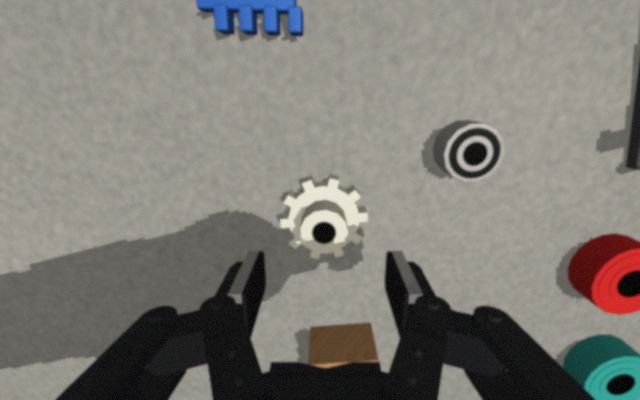

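```bash
python3 -m jog '[[[0,0,-0.6],[0.6,0.1,0.5],0.7],[[0,0,0],[0,0,1],0.7],[[0,0,0],[0,0,1],0.7],[[0,0,0],[0,0,0.5],0.7],[[0,0,0],[0,0,0],0.7],[[0,0,0],[0,0,0],0.7]]';python3 - <<'E'
from h import *
goto(.4428,-.0065,-14.5,.015)
E
```

```text
time_s: 30.37
tcp_pos: [0.4439, -0.0059, 0.0195]
ee_rot: [2.481, 1.92, 0.005]
contact_force: [-0.3, -0.2, -0.2]
opening: 0.0597
tcp [ 0.4439 -0.0059  0.0195] tooly yaw -14.5 tilt [ 0.005 -0.002 -1.   ] open 0.0597 t 30.37 F [-0.3 -0.2 -0.2]
rz(tool)=-0.0 deg  q7 -0.02
shift now tool cm [-0.08 -0.09  0.45]  after turn [-0.08 -0.09  0.45]
```

```bash
python3 -m jog '[[[0.2,0,0],[0,-0.1,0.4],0.7],[[0,0,0],[0,0,0],0.7],[[0,0,0],[0,0,0],0.4],[[0,0,0],[0,0,0],0.1],[[0,0,0],[0,0,0],0.1],[[0,0,0],[0,0,0],0.1],[[0,0,0],[0,0,0],0.1],[[0,0,0],[0,0,0],0.1]]' 40;python3 - <<'E'
from h import *
goto(.4428,-.0065,-14.5,.015)
cv2.imwrite("pics/w26.png",capture("wrist")[:,:,::-1])
im=capture("top");cv2.imwrite("pics/t26.png",cv2.resize(im[160:260,130:250,::-1],None,fx=5,fy=5,interpolation=cv2.INTER_CUBIC))
E
```

```text
time_s: 31.03
tcp_pos: [0.4433, -0.0057, 0.0158]
ee_rot: [2.483, 1.922, 0.003]
contact_force: [0.8, 0.2, -1.2]
opening: 0.0264
tcp [ 0.4433 -0.0057  0.0158] tooly yaw -14.5 tilt [ 0.003 -0.    -1.   ] open 0.0264 t 31.03 F [ 0.8  0.2 -1.2]
rz(tool)=-0.0 deg  q7 -0.01
shift now tool cm [-0.09 -0.03  0.08]  after turn [-0.09 -0.03  0.08]
```

View pics/w26.png

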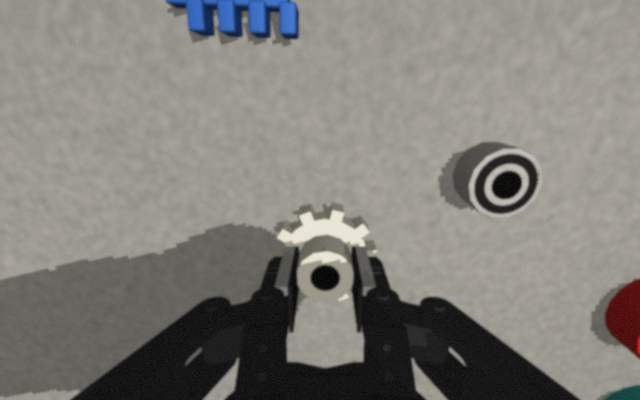

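View pics/t26.png

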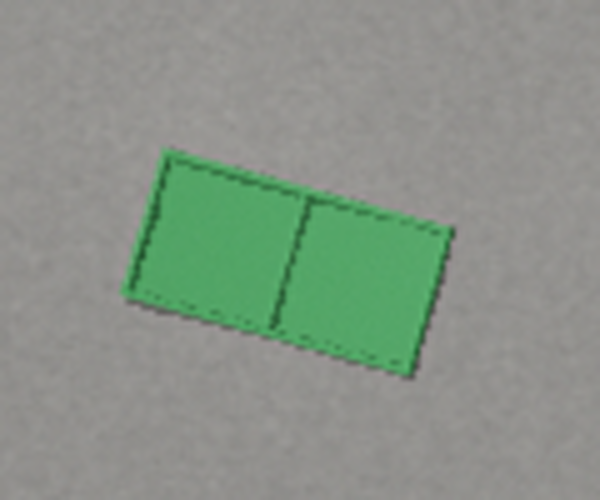

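```bash
python3 -m jog '[[[0,0,0],[0,0,-1],0.1],[[0,0,0],[0,0,-2.5],0.1],[[0,0,0],[0,0,-3],0.1],[[0,0,0],[1.5,0,-1.5],0.1],[[0,0,0],[3.2,-0.1,0],0.1],[[0,0,0],[4,-0.15,0],0.1],[[0,0,0],[4.1,-0.15,0],0.1],[[0,0,0],[4.1,-0.15,0],0.1],[[0,0,0],[4.1,-0.15,0],0.1],[[0,0,0],[4,-0.15,0],0.1],[[0,0,0],[3,-0.1,0],0.1],[[0,0,0],[1.5,-0.05,0],0.1]]'; python3 -m jog '[[[0,0,0],[0,0,0],0.1],[[0,0,0],[0,0,0],0.1]]';python3 - <<'E'
from h import *
goto(.5295,.3865,-14.5,.019)
o=readout.get_obs();cv2.imwrite("pics/w27.png",capture("wrist")[:,:,::-1])
E
```

```text
time_s: 32.13
tcp_pos: [0.5117, 0.2878, 0.1076]
ee_rot: [2.5, 1.901, 0.011]
contact_force: [0.2, 0.3, -1.4]
opening: 0.0263
time_s: 32.3
tcp_pos: [0.5115, 0.2936, 0.1084]
ee_rot: [2.493, 1.911, 0.014]
contact_force: [-0.2, -1.5, -0.1]
opening: 0.026
tcp [0.5115 0.2936 0.1084] tooly yaw -15.1 tilt [ 0.008  0.005 -1.   ] open 0.026 t 32.3 F [-0.2 -1.5 -0.1]
rz(tool)=-0.6 deg  q7 -0.63
shift now tool cm [ 9.38 -0.73  9.  ]  after turn [ 9.39 -0.64  9.  ]
```

View pics/w27.png

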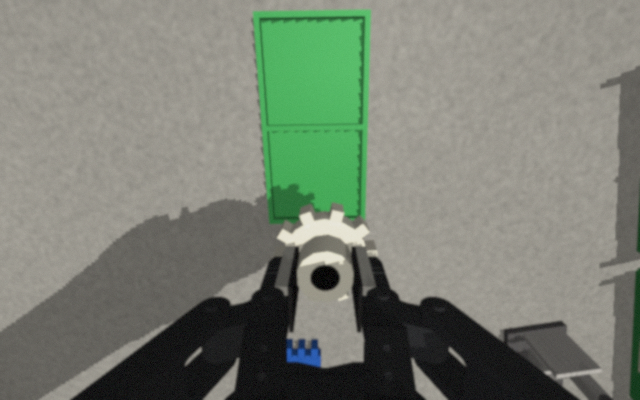

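```bash
python3 - <<'E'
from h import *
o=readout.get_obs()
p=px2w("wrist",[(254,11),(371,11),(270,222),(366,221),(318,127)],.009,o);print(p.round(4),p[:4].mean(0))
for i,j in((0,1),(2,3),(2,0),(3,1)):
    d=p[j]-p[i];print(np.hypot(*d),np.degrees(np.arctan2(d[1],d[0])))
E
```

```text
[[0.5007 0.435 ]
 [0.5771 0.4146]
 [0.463  0.2855]
 [0.5401 0.2655]
 [0.522  0.3496]] [0.52023827 0.35012682]
0.07914586588086998 -14.945395247638077
0.07968840881906211 -14.540639785769462
0.15415944713371843 75.8586708063751
0.15360512781995286 76.06322866675458
```

```bash
python3 -m jog '[[[0.4,0,-0.5],[2,-0.2,0],0.1],[[0,0,0],[3.5,-0.3,0],0.1],[[0,0,0],[2.7,-0.2,0.5],0.1],[[0,0,0],[0.8,0,1],0.1],[[0,0,0],[0,0,1.5],0.1],[[0,0,0],[0,0,1.2],0.1],[[0,0,0],[0,0,0],0.1],[[0,0,0],[0,0,0],0.1]]';python3 - <<'E'
from h import *
goto(.530,.387,-14.5,.019)
E
```

```text
time_s: 33.02
tcp_pos: [0.5298, 0.3643, 0.0663]
ee_rot: [2.506, 1.892, -0.006]
contact_force: [0.7, 0.4, -0.7]
opening: 0.0261
tcp [0.5298 0.3643 0.0663] tooly yaw -15.9 tilt [-0.002 -0.003 -1.   ] open 0.0261 t 33.02 F [ 0.7  0.4 -0.7]
rz(tool)=-1.4 deg  q7 -0.7
shift now tool cm [ 2.2  -0.59  4.73]  after turn [ 2.22 -0.54  4.73]
```

```bash
python3 -m jog '[[[0,0,-1.3],[1.2,-0.3,0],0.1],[[0,0,0],[1,-0.25,0],0.1],[[0,0,0],[0,0,0.8],0.1],[[0,0,0],[0,0,1],0.1],[[0,0,0],[0,0,0.8],0.1],[[0,0,0],[0,0,0],0.1],[[0,0,0],[0,0,0],0.1]]';python3 - <<'E'
from h import *
goto(.530,.387,-14.5,.019)
cv2.imwrite("pics/w28.png",capture("wrist")[:,:,::-1])
E
```

```text
time_s: 33.6
tcp_pos: [0.5315, 0.3862, 0.0395]
ee_rot: [2.485, 1.918, -0.004]
contact_force: [-0.1, -0.6, -0.5]
opening: 0.026
tcp [0.5315 0.3862 0.0395] tooly yaw -14.7 tilt [-0.001 -0.003 -1.   ] open 0.026 t 33.6 F [-0.1 -0.6 -0.5]
rz(tool)=-0.2 deg  q7 -0.69
shift now tool cm [ 0.04 -0.17  2.05]  after turn [ 0.04 -0.17  2.05]
```

View pics/w28.png

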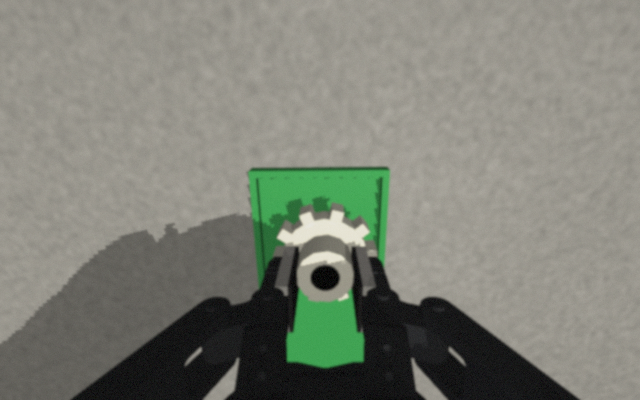

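```bash
python3 -m jog '[[[0,0,0],[0,-0.2,0.5],0.1],[[0,0,0],[0,0,0.6],0.1],[[0,0,0],[0,0,0.5],0.1],[[0,0,0],[0,0,0],0.1],[[0,0,0],[0,0,0],0.1]]'; python3 -m jog '[[[0,0,0],[0,0,0.2],0.1],[[0,0,0],[0,0,0],0.1]]'; python3 -m jog '[[[0,0,0],[0,0,0.2],0.1],[[0,0,0],[0,0,0],0.1]]'
```

```text
time_s: 34.07
tcp_pos: [0.5294, 0.386, 0.022]
ee_rot: [2.486, 1.917, -0.004]
contact_force: [0.5, 0.1, -0.6]
opening: 0.026
time_s: 34.23
tcp_pos: [0.5295, 0.3858, 0.0198]
ee_rot: [2.486, 1.917, -0.005]
contact_force: [0.3, -0.5, -1.0]
opening: 0.0262
time_s: 34.4
tcp_pos: [0.5303, 0.3862, 0.019]
ee_rot: [2.486, 1.917, -0.002]
contact_force: [0.7, 0.6, -1.2]
opening: 0.0262
```

```bash
python3 -m jog '[[[0,0,0],[0,0,0.15],0.1],[[0,0,0],[0,0,0],0.1],[[0,0,0],[0,0,0],0.4],[[0,0,0],[0,0,0],0.45],[[0,0,0],[0,0,0],0.5],[[0,0,0],[0,0,0],0.5],[[0,0,0],[0,0,-0.5],0.5],[[0,0,0],[0,0,-1.5],0.5],[[0,0,0],[0,0,-3],0.5],[[0,0,0],[0,0,-3],0.7],[[0,0,0],[0,0,0],1],[[0,0,0],[0,0,0],1]]';python3 - <<'E'
from h import *
goto(.534,.0125,-14.5,.1)
cv2.imwrite("pics/w29.png",capture("wrist")[:,:,::-1])
E
```

```text
time_s: 35.4
tcp_pos: [0.5301, 0.386, 0.1014]
ee_rot: [2.486, 1.916, -0.004]
contact_force: [-0.7, -0.8, -0.6]
opening: 0.0771
tcp [0.5301 0.386  0.1014] tooly yaw -14.8 tilt [-0.001 -0.003 -1.   ] open 0.0771 t 35.4 F [-0.7 -0.8 -0.6]
rz(tool)=-0.3 deg  q7 -0.72
shift now tool cm [-36.02   9.89   0.27]  after turn [-36.06   9.73   0.27]
```

View pics/w29.png

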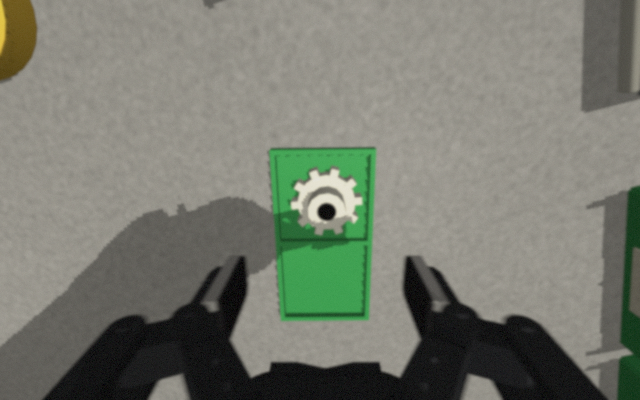

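```bash
python3 -m jog '[[[0,0,0],[-2,0.5,0],0.75],[[0,0,0],[-3.5,0.9,0],0.75],[[0,0,0],[-4,1.1,0],0.75],[[0,0,0],[-4,1.1,0],0.75],[[0,0,0],[-4,1.1,0],0.75],[[0,0,0],[-4,1.1,0],0.75],[[0,0,0],[-4,1.1,0],0.75],[[0,0,0],[-4,1.1,0],0.75],[[0,0,0],[-4,1.1,0],0.75],[[0,0,0],[-3,0.8,0],0.75],[[0,0,0],[-1.5,0.4,0],0.75],[[0,0,0],[0,0,0],0.75]]'; python3 -m jog '[[[0,0,0],[0,0,0],0.75]]';python3 - <<'E'
from h import *
goto(.534,.0125,-14.5,.006)
cv2.imwrite("pics/w30.png",capture("wrist")[:,:,::-1])
E
```

```text
time_s: 36.45
tcp_pos: [0.5286, -0.0137, 0.0924]
ee_rot: [-2.477, -1.927, 0.016]
contact_force: [1.2, 0.4, 0.8]
opening: 0.0641
time_s: 36.53
tcp_pos: [0.528, -0.0145, 0.0917]
ee_rot: [-2.479, -1.923, 0.018]
contact_force: [0.0, -0.4, -1.0]
opening: 0.0643
tcp [ 0.528  -0.0145  0.0917] tooly yaw -14.4 tilt [-0.011 -0.004 -1.   ] open 0.0643 t 36.53 F [ 0.  -0.4 -1. ]
rz(tool)=0.1 deg  q7 -0.06
shift now tool cm [2.82 0.   8.55]  after turn [ 2.82 -0.01  8.55]
```

View pics/w30.png

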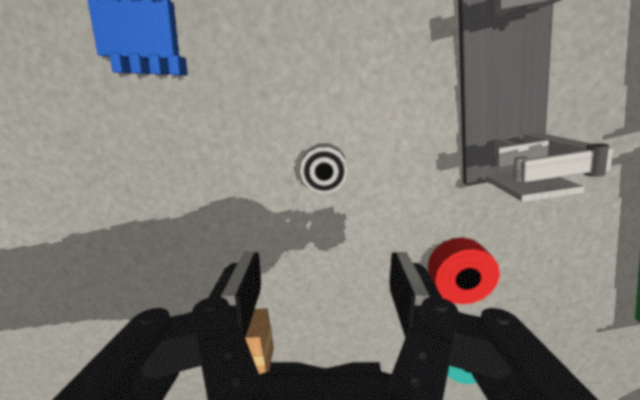

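```bash
python3 - <<'E'
from h import *
print(px2w("wrist",[(324,171)],.02))
E
python3 -m jog '[[[-0.5,0,0],[1.5,0,0],0.75],[[0,0,0],[1.3,0,1],0.75],[[0,0,0],[0,0,1.5],0.75],[[0,0,0],[0,0,1.5],0.75],[[0,0,0],[0,0,1],0.75],[[0,0,0],[0,0,0],0.75],[[0,0,0],[0,0,0],0.75]]';python3 - <<'E'
from h import *
goto(.534,.013,-14.5,.006)
cv2.imwrite("pics/w31.png",capture("wrist")[:,:,::-1])
E
```

```text
[[0.53389429 0.01375667]]
time_s: 37.17
tcp_pos: [0.5348, 0.0297, 0.035]
ee_rot: [-2.459, -1.951, 0.009]
contact_force: [0.2, 0.1, 0.3]
opening: 0.0641
tcp [0.5348 0.0297 0.035 ] tooly yaw -13.1 tilt [-0.006 -0.001 -1.   ] open 0.0641 t 37.17 F [0.2 0.1 0.3]
rz(tool)=1.4 deg  q7 -0.07
shift now tool cm [-1.64  0.32  2.91]  after turn [-1.63  0.36  2.91]
```

View pics/w31.png

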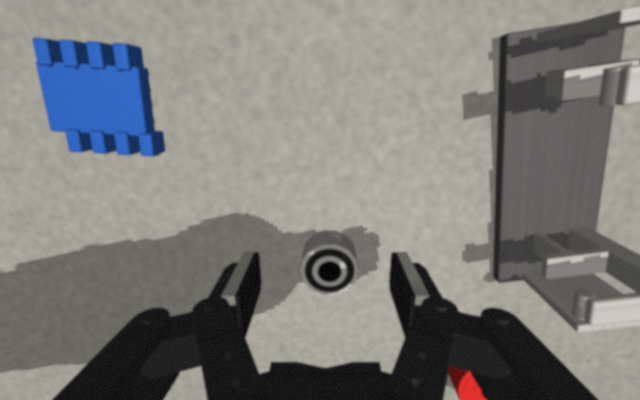

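```bash
python3 -m jog '[[[-0.3,0,1.3],[-1.6,0.3,0],0.75],[[0,0,0],[0,0,0],0.75],[[0,0,0],[0,0,0.9],0.75],[[0,0,0],[0,0,0.9],0.75],[[0,0,0],[0,0,0.6],0.75],[[0,0,0],[0,0,0],0.75],[[0,0,0],[0,0,0],0.75]]';python3 - <<'E'
from h import *
goto(.534,.0135,-14.5,.006)
print(px2w("wrist",[(329,271)],.02))
E
```

```text
time_s: 37.8
tcp_pos: [0.5356, 0.0106, 0.0108]
ee_rot: [2.485, 1.916, 0.002]
contact_force: [-0.0, -0.1, 0.2]
opening: 0.0645
tcp [0.5356 0.0106 0.0108] tooly yaw -14.7 tilt [ 0.003 -0.002 -1.   ] open 0.0645 t 37.8 F [-0.  -0.1  0.2]
rz(tool)=-0.2 deg  q7 -0.03
shift now tool cm [ 0.24 -0.24  0.48]  after turn [ 0.24 -0.23  0.48]
[[0.53757652 0.00950247]]
```

```bash
python3 -m jog '[[[0.2,0,0],[0.25,-0.2,0.5],0.75],[[0,0,0],[0,0,0],0.75],[[0,0,0],[0,0,0],0.5],[[0,0,0],[0,0,0],0.2],[[0,0,0],[0,0,0],0.2],[[0,0,0],[0,0,0],0.2],[[0,0,0],[0,0,0],0.2],[[0,0,0],[0,0,0],0.2]]' 45;python3 - <<'E'
from h import *
goto(.511,.3132,-14.5,.009)
cv2.imwrite("pics/w32.png",capture("wrist")[:,:,::-1])
E
```

```text
time_s: 38.47
tcp_pos: [0.5344, 0.0145, 0.0056]
ee_rot: [2.486, 1.92, -0.001]
contact_force: [0.5, -0.2, -1.0]
opening: 0.032
tcp [0.5344 0.0145 0.0056] tooly yaw -14.7 tilt [-0.    -0.001 -1.   ] open 0.032 t 38.47 F [ 0.5 -0.2 -1. ]
rz(tool)=-0.2 deg  q7 -0.03
shift now tool cm [28.3  -9.83 -0.36]  after turn [28.33 -9.75 -0.36]
```

View pics/w32.png

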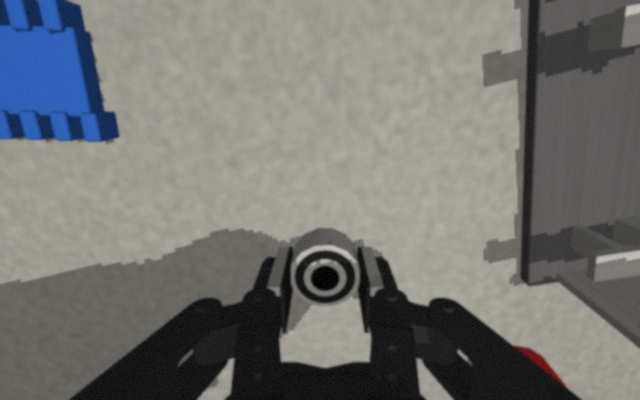

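```bash
python3 -m jog '[[[0,0,0],[0,0,-1],0.2],[[0,0,0],[0,0,-2.5],0.2],[[0,0,0],[0,0,-3],0.2],[[0,0,0],[1.5,-0.5,-1.5],0.2],[[0,0,0],[3.2,-1.1,0],0.2],[[0,0,0],[3.8,-1.3,0],0.2],[[0,0,0],[3.8,-1.3,0],0.2],[[0,0,0],[3.8,-1.3,0],0.2],[[0,0,0],[3.8,-1.3,0],0.2],[[0,0,0],[3.2,-1.1,0],0.2],[[0,0,0],[1.5,-0.5,0],0.2],[[0,0,0],[0,0,0],0.2]]';python3 -m jog '[[[0,0,0],[0,0,0],0.2]]'; python3 - <<'E'
from h import *
goto(.511,.3132,-14.5,.0085)
E
```

```text
time_s: 39.52
tcp_pos: [0.5179, 0.2823, 0.0972]
ee_rot: [2.497, 1.904, 0.011]
contact_force: [0.7, -0.0, -1.8]
opening: 0.0318
time_s: 39.6
tcp_pos: [0.5176, 0.2831, 0.0976]
ee_rot: [2.495, 1.907, 0.011]
contact_force: [0.3, -1.0, -1.0]
opening: 0.0324
tcp [0.5176 0.2831 0.0976] tooly yaw -15.2 tilt [ 0.007  0.003 -1.   ] open 0.0324 t 39.6 F [ 0.3 -1.  -1. ]
rz(tool)=-0.7 deg  q7 -0.6
shift now tool cm [ 2.69 -1.47  8.92]  after turn [ 2.7  -1.44  8.92]
```

```bash
python3 -m jog '[[[0.4,0,-0.6],[1.6,-0.8,0],0.2],[[0,0,0],[1.2,-0.7,0.8],0.2],[[0,0,0],[0,0,1.5],0.2],[[0,0,0],[0,0,1.5],0.2],[[0,0,0],[0,0,1.2],0.2],[[0,0,0],[0,0,0],0.2],[[0,0,0],[0,0,0],0.2]]'; python3 - <<'E'
from h import *
goto(.511,.3132,-14.5,.0085)
E
```

```text
time_s: 40.18
tcp_pos: [0.5107, 0.3131, 0.0455]
ee_rot: [-2.491, -1.908, -0.003]
contact_force: [0.1, 0.2, -0.6]
opening: 0.0323
tcp [0.5107 0.3131 0.0455] tooly yaw -15.1 tilt [-0.001  0.004 -1.   ] open 0.0323 t 40.18 F [ 0.1  0.2 -0.6]
rz(tool)=-0.6 deg  q7 -0.61
shift now tool cm [0.   0.03 3.7 ]  after turn [0.   0.03 3.7 ]
```

```bash
python3 -m jog '[[[0,0,-0.5],[0,0,0.8],0.2],[[0,0,0],[0,0,0.8],0.2],[[0,0,0],[0,0,0.6],0.2],[[0,0,0],[0,0,0],0.2],[[0,0,0],[0,0,0],0.2]]'; python3 - <<'E'
from h import *
goto(.511,.3132,-14.5,.0085)
cv2.imwrite("pics/w33.png",capture("wrist")[:,:,::-1])
E
```

```text
time_s: 40.6
tcp_pos: [0.512, 0.3122, 0.0224]
ee_rot: [-2.485, -1.917, -0.006]
contact_force: [-0.8, -0.1, -1.0]
opening: 0.032
tcp [0.512  0.3122 0.0224] tooly yaw -14.7 tilt [ 0.001  0.005 -1.   ] open 0.032 t 40.6 F [-0.8 -0.1 -1. ]
rz(tool)=-0.2 deg  q7 -0.59
shift now tool cm [ 0.07 -0.12  1.39]  after turn [ 0.07 -0.12  1.39]
```

View pics/w33.png

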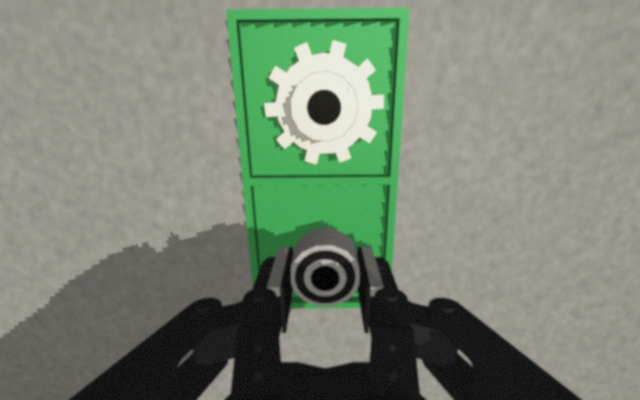

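```bash
python3 -m jog '[[[0,-0.2,0],[0,-0.1,0.5],0.2],[[0,0,0],[0,0,0.4],0.2],[[0,0,0],[0,0,0.2],0.2],[[0,0,0],[0,0,0],0.2]]'; python3 -m jog '[[[0,0,0],[0,0,0.2],0.2],[[0,0,0],[0,0,0],0.2]]'; python3 -m jog '[[[0,0,0],[0,0,0.2],0.2],[[0,0,0],[0,0,0],0.2]]'
```

```text
time_s: 40.98
tcp_pos: [0.5115, 0.313, 0.0114]
ee_rot: [-2.486, -1.919, -0.004]
contact_force: [-0.6, 0.3, -1.3]
opening: 0.0323
time_s: 41.15
tcp_pos: [0.5115, 0.3131, 0.0091]
ee_rot: [-2.486, -1.919, -0.004]
contact_force: [-0.2, 0.1, -1.4]
opening: 0.0319
time_s: 41.32
tcp_pos: [0.5123, 0.3135, 0.0089]
ee_rot: [-2.486, -1.918, -0.006]
contact_force: [0.6, -0.2, -1.8]
opening: 0.0321
```

```bash
python3 -m jog '[[[0,0,0],[0,0,0.1],0.2],[[0,0,0],[0,0,0],0.42],[[0,0,0],[0,0,0],0.46],[[0,0,0],[0,0,0],0.5],[[0,0,0],[0,0,0],0.5],[[0,0,0],[0,0,-0.4],0.5],[[0,0,0],[0,0,-1],0.5],[[0,0,0],[0,0,-2.5],0.5],[[0,0,0],[0,0,-3.5],0.7],[[0,0,0],[0,0,-3],1],[[0,0,0],[-1,-3,-1],1],[[0,0,0],[-1,-3,0],1]]';python3 -m jog '[[[0,0,0],[-2,-3,0],1],[[0,0,0],[-1,-1,0],1],[[0,0,0],[0,0,0],1],[[0,0,0],[0,0,0],1]]'; python3 - <<'E'
from h import *
goto(.511,.3132,-14.5,.0085)
cv2.imwrite("pics/w34.png",capture("wrist")[:,:,::-1])
cv2.imwrite("pics/t34.png",capture("top")[:,:,::-1])
im=capture("side");cv2.imwrite("pics/s34.png",im[:,:,::-1])
E
```

```text
time_s: 42.32
tcp_pos: [0.4546, 0.3078, 0.1301]
ee_rot: [2.492, 1.908, 0.015]
contact_force: [-0.5, -0.1, -0.2]
opening: 0.0852
time_s: 42.65
tcp_pos: [0.4023, 0.2901, 0.1342]
ee_rot: [-2.488, -1.913, -0.022]
contact_force: [-0.8, 0.8, -0.3]
opening: 0.0856
tcp [0.4023 0.2901 0.1342] tooly yaw -14.9 tilt [ 0.009  0.011 -1.   ] open 0.0856 t 42.65 F [-0.8  0.8 -0.3]
rz(tool)=-0.4 deg  q7 -0.81
shift now tool cm [ 4.86  9.84 12.69]  after turn [ 4.8   9.87 12.69]
```

View pics/w34.png

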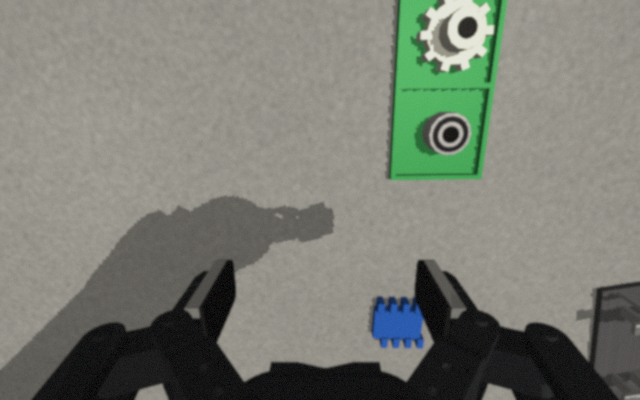

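View pics/t34.png

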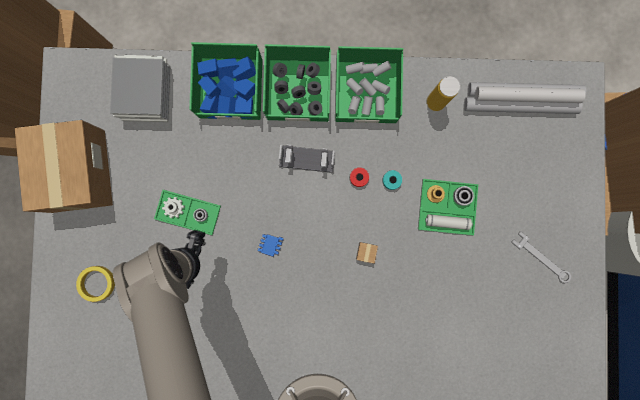

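View pics/s34.png

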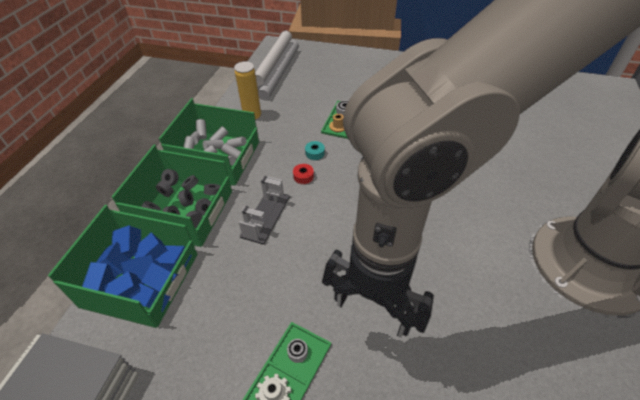

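```bash
python3 - <<'E'
from h import *
im=capture("top");cv2.imwrite("pics/t35.png",cv2.resize(im[170:245,405:495,::-1],None,fx=8,fy=8,interpolation=cv2.INTER_CUBIC))
a=np.radians(-4.5);Q=np.array([[np.cos(a),-np.sin(a)],[np.sin(a),np.cos(a)]]);c=np.array([.5508,-.328])
for t,z in(("roller",.018),("large_bearing",.025),("flanged_bush",.009)):
    for r in cut_out("top",t)[:2]:
        ys,xs=np.nonzero(r['region']);print(t,round(r['p'],2),'in tray mm',((px2w("top",(xs.mean(),ys.mean()),z)[0]-c)@Q*1000).round(1))
E
```

```text
roller 0.57 in tray mm [-39.5   0.1]
large_bearing 0.83 in tray mm [ 52. 156.]
large_bearing 0.73 in tray mm [ 51.4 241.4]
flanged_bush 0.72 in tray mm [30.2 37.5]
```

View pics/t35.png

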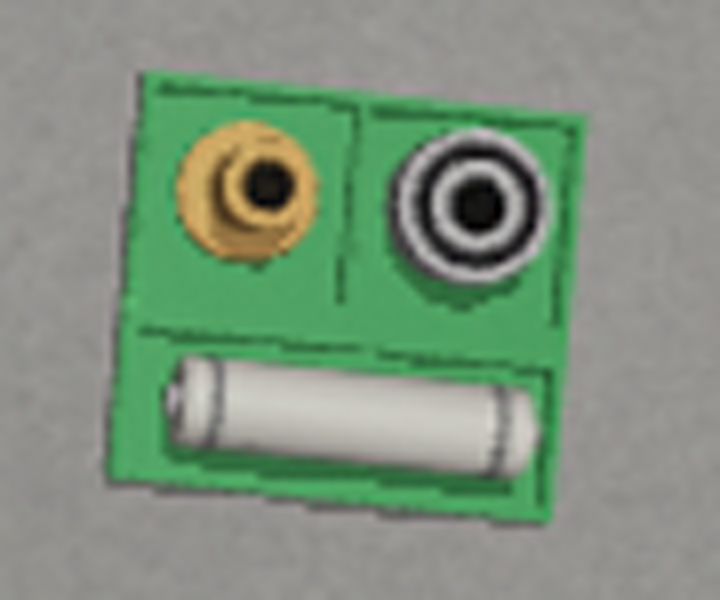

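All parts are in place and flat, and the arm is clear of them, so I'm handing in.

```bash
python3 -c "
from cell import robot
print(robot.hand_in())"
```

```text
the job is handed in; nothing more can be done
None
```

Both kits are made up and the job was handed in at about 43 s.

- **Roller tray:** I pulled the roller level out of the clip mouths and laid it in the slot. The steel large bearing and the brass bush went into the two square cells.
- **Drive tray:** the sprocket and the smaller bearing each have a cell.
- **How parts were set down:** I lowered each part until the arm stopped descending near the expected resting height. Then I opened the fingers and lifted straight up.

**Last checks:**
- The top, wrist and side pictures show all five parts flat in their places, with the arm clear of them and the red, turquoise and blue look-alikes left alone.
- In tray coordinates the roller lies at (-39.5, 0.1) mm against (-40, 0), and the bush at (30.2, 37.5) mm against (29.5, 35.5).

**Checks that failed or disagreed:**
- In the final top picture I took only the network's two best large-bearing finds, and both were the coloured look-alikes. I confirmed the steel bearing's place by eye only.
- The wrist and top cameras differed by 2 to 5 mm in y throughout, which is inside the tray clearances.
- The force reading hardly changed when parts touched down, so I judged contact from the height where the arm stopped.
- While pulling the roller out, the tool briefly tilted about 5° and the force reached about 28 N. I corrected the tilt before going on.

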